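# Nest the gauge plates on the inspection hook

### The arm

A 7-joint arm with a two-finger parallel gripper is mounted at the origin on a cart in front of the work surface, level with it; the furniture and walls round the work are solid. World frame = base frame: x ahead of the robot, y to its left, z up, the work surface at z = 0. Lengths are in m, angles in degrees, forces in N, time in s.
With the tool pointing down it reaches from about 0.425 to 0.875 m from the base axis. Payload 4.7 kg.
Tool frame: the origin (TCP) lies on the centre line of the jaws, within the pads' length; the fingertips stand 8 mm ahead of it and the grasp point (between the pads) lies 11 mm behind it; z points along the fingers, y is the direction in which the jaws open and shut (so a half turn about z gives the same grasp; the last joint's range is limited). The gripper opens to 87 mm and grips with 3 to 60 N. Pads are 19 mm wide; open, the fingers measure 117 mm over their backs; the gripper's body (75 mm by 190 mm) begins 51 mm behind the grasp point.
Start: joints at [-73.619, 18.392, -4.016, 83.108, 1.295, 78.541, -3.26], TCP at [0.175, 0.626, 0.231] pointing down, gripper open.
Joint ranges: [-163.93, 163.93], [-17.29, 119.83], [-79.2, 71.16], [3.27, 140.29], [-89.18, 269.18], [5.43, 117.66], [-154.24, 154.24]. Speed limits (degrees/s): [147.25, 147.25, 180, 180, 180, 180, 180].

### API

Orientations are given as [roll, pitch, yaw] about the fixed x, y, z axes, in that order (R = Rz(yaw) Ry(pitch) Rx(roll)).
In Python, from cell import status, vision, workorder gives the robot as it stands.
- The arm moves only by the tool step_arm, never from a script. Its argument "series" is a list of rows, each an object of numbers: "ax", "ay", "az": the turn, a rotation vector about the world's x, y, z in degrees; "x", "y", "z": the shift along the world's x, y, z in m; "claw": the opening in per cent of the stroke, from 0 (shut) to 100 (fully open). In form: [{"ax": .., "ay": .., "az": .., "x": .., "y": .., "z": .., "claw": ..}, ...]. A call has 1 to 12 rows; each row is the pose to reach, as a shift and turn from the pose commanded when the call began; what a row does not reach only later rows make up. A row lasts 1/10 s, in which the tool goes at most 50 mm and 8.59 degrees, less where a joint would pass 70% of its speed; a pose out of reach is approached as far as the arm can. A call with a gripper value outside its range is refused whole. The fingers move at their own pace and stop on an object; "squeeze" is the grip in N (left out, the last holds). Time passes only in rows, so rows that repeat a pose let the fingers close. It gives the time, the measured TCP pose, the force and the opening at its end, in the units of the state.
- status.get_obs(): the state, without advancing time (a new reading comes with each control period).
- vision.read_camera(name): name is "side" or "top" or "wrist"; returns the picture (400x640x3 uint8, red, green, blue); there is no depth.
- vision.camera_params(name): a dict with "fovy" (degrees; the focal length in pixels is half the picture's height over the tangent of half this angle, whatever the lens; pixels are square), "cx", "cy" (the principal point, pixels), "eye" and "orientation" of the camera in the world; the wrist camera has in their place "tool_from_camera" (4x4, takes a point from camera to tool coordinates, whose origin is the TCP and whose axes are the flange's). Camera axes: x right, y down, z forward; pixel columns grow to the right and rows downward; lengths in m; the calibration is good to about 2 mm. A picture is of the moment at which its call begins: read the wrist's pose just before it. camera_params takes no time and is no camera call.
- workorder.sign_off(): hands the job in, once; it reports no verdict.
The state is a dict: "time_s": time; "qpos": joint angles; "joint_velocities": joint speeds; "effort": joint torques, N m; "tool_pos": TCP position; "tool_rot": TCP orientation; "force": force on the tool from outside, world axes, zero at the start; "wrist_torque": the same for the moment, N m; "grip_width": finger opening in m.
Only numpy, scipy, OpenCV 4.12 (cv2) and the standard library are available. Lean on these libraries where they do the work, as an engineer would, in place of code of your own. Each camera call takes 0.05 s, during which the arm holds its last target.

### The job

The large gauge plate already hangs on the stand's hook bar, a little short of the post. Hang the other two in front of it by their slots, the medium one first: let go of it and gently push the plates all the way back along the bar until they lie flat together against the post, and only then hang the small plate and push it flat against the stack. The stand is loose: do not shove it out of place, do not drop a plate, and leave the club heads and the screwdriver alone.

Things in the scene. Friction and masses are not known exactly. Their poses are not given: they have to be found in the camera images.
- bar (a point): Root of the hook bar: where the centre line of the round steel bar (8 mm diameter, level, 150 mm above the table) leaves the post's front face. z up; the bar runs from here along -x, roughly toward the robot, for 100 mm, then turns up: the tip ends 112 mm from here, its top 12 mm above the centre line. The plane x = 0 here (post's front face) is the back stop.
- stand: The hook stand, loose, 2.4 kg; origin on the table under the post's middle, axes as the bar's. Grey base 200 x 150 x 14 mm (x -85 to +115 mm). Steel post 40 mm wide, 20 mm thick; it ends 2 mm above the bar's top, so nothing stands higher behind the bar. It keeps still under a light push at the bar; about 12 N or more tips or shoves it.
- large_mid (a point): Centre (half-way up, mid thickness) of the large gauge plate: bare aluminium frame plate 110 mm wide (its y), 150 mm tall (its z), 6 mm thick (its x), with a tab 48 mm wide and 36 mm tall on top, a hanging slot under it and a window below. z points to the tab's top edge, 75 mm away; x to its back, the side that faces the post when it hangs.
- large_slot (a point): Centre of the large plate's hanging slot (a through hole along x), 16 mm wide, 30 mm tall; 24 mm above the plate's centre. The slot's top edge lies 36 mm below the tab's top edge and has cut corners, so the plate hangs centred. Axes as the plate's. Hung on the bar, this point is about 11 mm below the bar's centre line.
- large: The large plate (about 200 g); origin at the middle of its lower edge. It starts hanging free on the bar by its slot, its back up to 15 mm short of the post, and slides along the polished bar under a light push.
- medium_mid (a point): Centre (half-way up, mid thickness) of the medium gauge plate: bare aluminium frame plate 90 mm wide (its y), 132 mm tall (its z), 6 mm thick (its x), with a tab 48 mm wide and 36 mm tall on top, a hanging slot under it and a window below. z points to the tab's top edge, 66 mm away; x to its back, the side that faces the post when it hangs.
- medium_slot (a point): Centre of the medium plate's hanging slot (a through hole along x), 16 mm wide, 30 mm tall; 15 mm above the plate's centre. The slot's top edge lies 36 mm below the tab's top edge and has cut corners, so the plate hangs centred. Axes as the plate's. Hung on the bar, this point is about 11 mm below the bar's centre line.
- medium: The medium plate (about 150 g); origin at the middle of its lower edge. It starts in a fixed black easel (foot 110 x 66 mm), its top leaning toward the robot about 0.5 rad from upright. The easel's front rest, 50 mm wide, 8 mm thick, reaches 82 mm up the plate, its rear lip 22 mm: the tab is free on both faces.
- small_mid (a point): Centre (half-way up, mid thickness) of the small gauge plate: bare aluminium frame plate 70 mm wide (its y), 114 mm tall (its z), 6 mm thick (its x), with a tab 48 mm wide and 36 mm tall on top, a hanging slot under it and a window below. z points to the tab's top edge, 57 mm away; x to its back, the side that faces the post when it hangs.
- small_slot (a point): Centre of the small plate's hanging slot (a through hole along x), 16 mm wide, 30 mm tall; 6 mm above the plate's centre. The slot's top edge lies 36 mm below the tab's top edge and has cut corners, so the plate hangs centred. Axes as the plate's. Hung on the bar, this point is about 11 mm below the bar's centre line.
- small: The small plate (about 120 g); origin at the middle of its lower edge. It starts in a fixed black easel (foot 110 x 66 mm), its top leaning toward the robot about 0.5 rad from upright. The easel's front rest, 50 mm wide, 8 mm thick, reaches 64 mm up the plate, its rear lip 22 mm: the tab is free on both faces.
- club_head_1: bystander: black club head 70 x 119 x 50 mm, loose on the table; origin under it
- club_head_2: bystander: black club head 70 x 119 x 50 mm, loose on the table; origin under it
- driver_red: bystander: small screwdriver 121 mm long, 22 mm high, loose on the table; origin under it
Mind the look-alikes: they are no part of the job. What is shaped like the small but red or turquoise is not meant.

How it is judged (in metres and radians):
On the way, in this order (a step that is already met when the one before it is completed fails the run):
1. the large and the medium plate hang free, closed up against the post (x of large_slot in the frame of bar between -0.0065 and 0.0005 m and y of large_slot in the frame of bar between -0.009 and 0.009 m and z of large_slot in the frame of bar between -0.016 and -0.006 m and angle between each of large_slot, medium_slot's own z axis and vertical below 0.15 rad and angle between the x axis of each of large_slot, medium_slot and the x axis of bar, either way round below 0.15 rad and contact force between the fingers and large below 0.1 N and linear speed of each of large, medium below 0.03 m/s and x of medium_slot in the frame of bar between -0.0125 and -0.0055 m and y of medium_slot in the frame of bar between -0.009 and 0.009 m and z of medium_slot in the frame of bar between -0.016 and -0.006 m and contact force between the fingers and medium below 0.1 N), for 0.2 s.
2. the small plate hangs free, flat against the medium one (x of small_slot in the frame of bar between -0.0185 and -0.0115 m and y of small_slot in the frame of bar between -0.009 and 0.009 m and z of small_slot in the frame of bar between -0.016 and -0.006 m and angle between small_slot's own z axis and vertical below 0.15 rad and angle between the x axis of small_slot and the x axis of bar, either way round below 0.15 rad and contact force between the fingers and small below 0.1 N and linear speed of small below 0.03 m/s), for 0.2 s.
At the end, for the whole second after the job is handed in: All three plates hang released, at rest and upright (0.15 rad) on the bar by their slots, large, medium, small from the post outward, face to face: slots 3, 9 and 15 mm from the post's face within 3.5 mm, 6 to 16 mm below the bar's centre line, within 9 mm sideways and 0.15 rad square to the bar (all of step 1 and all of step 2); the robot touches nothing.
It fails at once if the hook stand is shoved or tipped (bar moves over 20 mm) (distance of bar from where it was at the start of the episode above 0.02 m).
It fails at once if a club head or the screwdriver is disturbed (over 30 mm) (distance of any of club_head_1, club_head_2, driver_red from where it was at the start of the episode above 0.03 m).
It fails at once if a plate falls or is laid on the table (height (world z) of any of large_slot, medium_slot, small_slot below 0.03 m).
It also fails if it takes over 72 s, if anything falls off the work surface, if the arm or the gripper's body presses on something with over 40 N, if the wrist force passes 120 N, or if a joint passes its speed limit or range.

## Working session

There is one attempt and no reset: what is moved stays moved. The work goes in short steps, Python scripts to look and compute and a tool call to move; the robot and the scene stay as the last step left them, time stands still between calls to the robot, and variables do not carry over. Pictures are saved under pics/ and viewed, and the job is handed in when it is done.

Besides the shell and the picture viewer there is one more tool, called after "Call:" as name(argument=value, ...), one argument or row to a line, values as JSON. step_arm: Moves the arm, as the interface text tells. Its arguments: {"type":"object","properties":{"series":{"type":"array"},"squeeze":{"type":"number"}},"required":["series"]}

```bash
mkdir -p pics; ls; python3 - <<'E'
from cell import status, vision, workorder
import cv2
o=status.get_obs();print(o)
for n in("side","top","wrist"):
    p=vision.camera_params(n);print(n,p)
    cv2.imwrite(f"pics/{n}0.png",vision.read_camera(n)[:,:,::-1])
E
```

```text
pics
{'time_s': 0.0, 'qpos': array([-73.62103638,  18.43792607,  -4.01567026,  83.1760617 ,
         1.29612521,  78.54029631,  -3.26312451]), 'joint_velocities': array([ 0.08334148, -0.07843463,  0.00304607, -0.02250956, -0.06823214,
       -0.01951135, -0.02195256]), 'effort': array([ 1.91862350e-04, -4.91281843e+01, -4.03685309e-01, -3.12534535e+01,
       -6.39386033e-02,  4.36688215e-02,  1.53227193e-04]), 'tool_pos': array([0.17438957, 0.62560393, 0.22946421]), 'tool_rot': array([-1.79891024e+02,  6.87470752e-03,  1.64428050e+02]), 'force': array([ 0.54159062, -0.64575657,  0.56862392]), 'wrist_torque': array([0.02451073, 0.02330612, 0.09370661]), 'grip_width': 0.08709390279422044}
side {'fovy': 47.52463312410326, 'cx': 320.42258134969086, 'cy': 198.7374540810632, 'eye': array([0.51135323, 1.1130617 , 0.93766962]), 'orientation': array([-1.23415072e+02, -8.63787266e-03, -1.77577982e+02])}
top {'fovy': 52.485620317705695, 'cx': 313.2929009207674, 'cy': 200.5340608202718, 'eye': array([ 0.33806088, -0.13697151,  1.57418157]), 'orientation': array([-170.4666207 ,    0.32405994,  -88.83276081])}
wrist {'fovy': 58.31469982210474, 'cx': 314.8709527414605, 'cy': 201.12605567071472, 'tool_from_camera': array([[ 1.30627271e-03, -9.54825643e-01, -2.97163734e-01,
         8.17675191e-02],
       [ 9.99998516e-01,  9.13468938e-04,  1.46070046e-03,
        -7.45570373e-05],
       [-1.12326442e-03, -2.97165201e-01,  9.54825420e-01,
        -1.52726311e-01],
       [ 0.00000000e+00,  0.00000000e+00,  0.00000000e+00,
         1.00000000e+00]])}
```

View pics/side0.png

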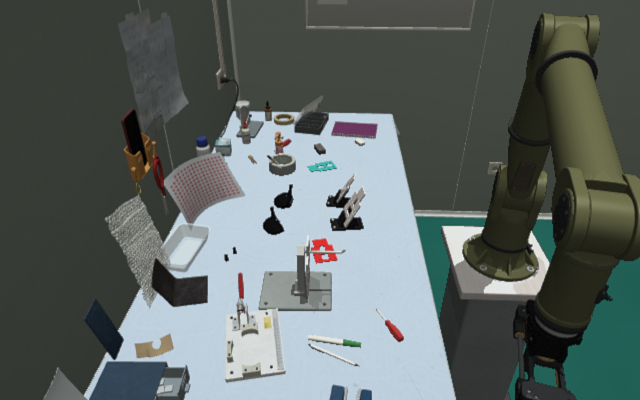

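View pics/top0.png

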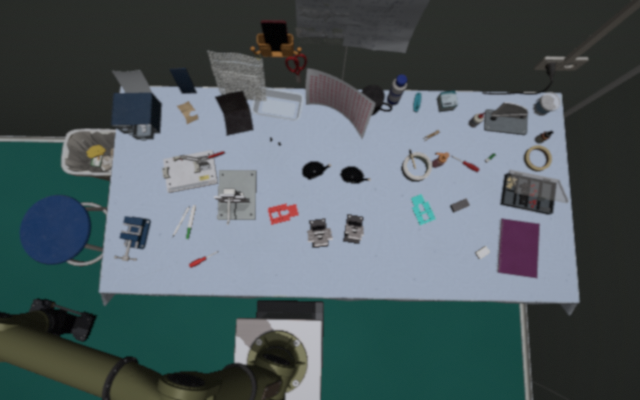

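View pics/wrist0.png

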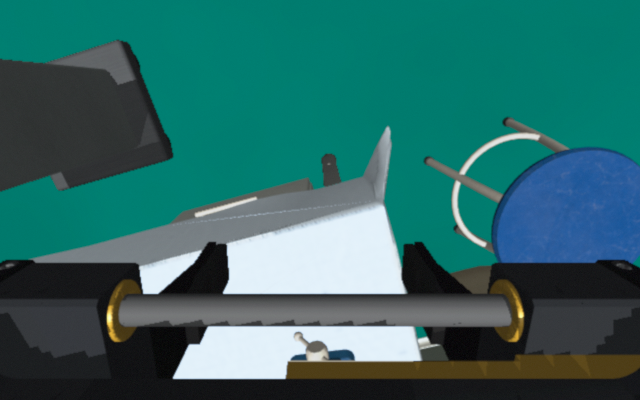

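```bash
cat > h.py <<'E'
import numpy as np, cv2
from scipy.spatial.transform import Rotation as R
from cell import status, vision
def cam(n,o=None):
    p=vision.camera_params(n); f=200/np.tan(np.radians(p['fovy']/2))
    if 'eye' in p: Rm=R.from_euler('xyz',p['orientation'],degrees=True).as_matrix(); e=np.array(p['eye'])
    else:
        o=o or status.get_obs()
        Rt=R.from_euler('xyz',o['tool_rot'],degrees=True).as_matrix(); T=np.array(p['tool_from_camera'])
        Rm=Rt@T[:3,:3]; e=Rt@T[:3,3]+np.array(o['tool_pos'])
    return dict(f=f,cx=p['cx'],cy=p['cy'],R=Rm,e=e)
def proj(c,X):
    v=(np.atleast_2d(X)-c['e'])@c['R']; return np.c_[c['cx']+c['f']*v[:,0]/v[:,2],c['cy']+c['f']*v[:,1]/v[:,2]]
def ray(c,u,v):
    d=c['R']@np.array([(u-c['cx'])/c['f'],(v-c['cy'])/c['f'],1]); return d/np.linalg.norm(d)
def onz(c,u,v,z):
    d=ray(c,u,v); return c['e']+d*(z-c['e'][2])/d[2]
def onplane(c,u,v,p0,n):
    d=ray(c,u,v); n=np.array(n); return c['e']+d*((np.array(p0)-c['e'])@n)/(d@n)
def tri(c1,p1,c2,p2):
    d1=ray(c1,*p1);d2=ray(c2,*p2)
    A=np.c_[d1,-d2]; s=np.linalg.lstsq(A,c2['e']-c1['e'],rcond=None)[0]
    a=c1['e']+d1*s[0];b=c2['e']+d2*s[1]; return (a+b)/2,np.linalg.norm(a-b)
def crop(src,dst,x0,y0,x1,y1,s):
    i=cv2.imread(src)[y0:y1,x0:x1]; cv2.imwrite(dst,cv2.resize(i,None,fx=s,fy=s,interpolation=cv2.INTER_CUBIC))
E
python3 - <<'E'
from h import *
crop('pics/side0.png','pics/s1.png',240,160,400,320,5) if 0 else crop('pics/side0.png','pics/s1.png',240,170,390,280,5)
crop('pics/top0.png','pics/t1.png',200,150,380,270,4)
crop('pics/side0.png','pics/s2.png',250,230,370,320,6)
t=cam('top')
for p in[(228,195),(318,225),(353,222),(313,170),(352,175),(198,262)]: print(p,onz(t,*p,0.0).round(3))
E
```

```text
(228, 195) [0.618 0.214 0.   ]
(318, 225) [ 0.506 -0.143  0.   ]
(353, 222) [ 0.52  -0.279  0.   ]
(313, 170) [ 0.726 -0.119  0.   ]
(352, 175) [ 0.708 -0.274  0.   ]
(198, 262) [0.354 0.315 0.   ]
```

View pics/s1.png

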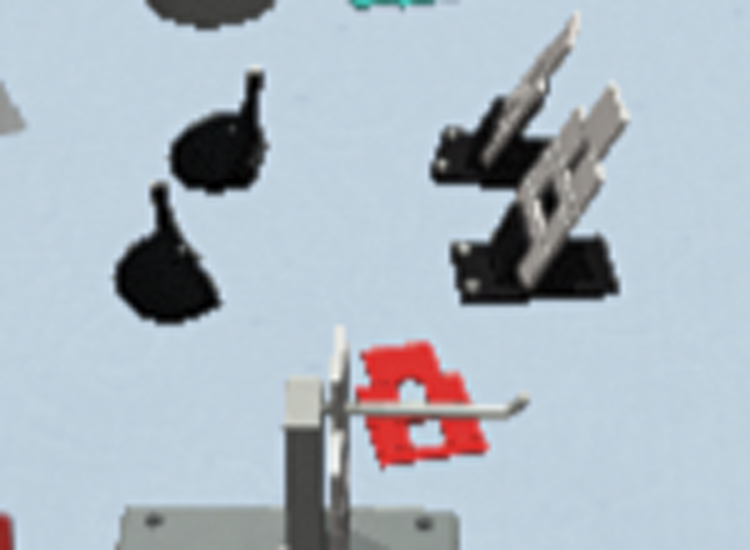

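View pics/t1.png

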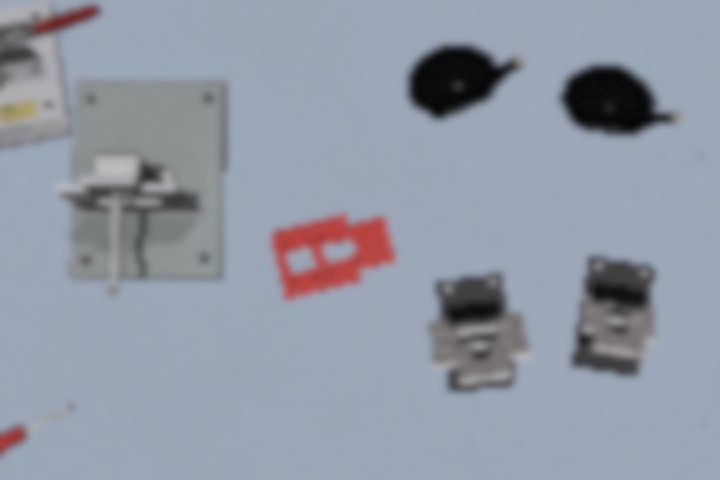

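View pics/s2.png

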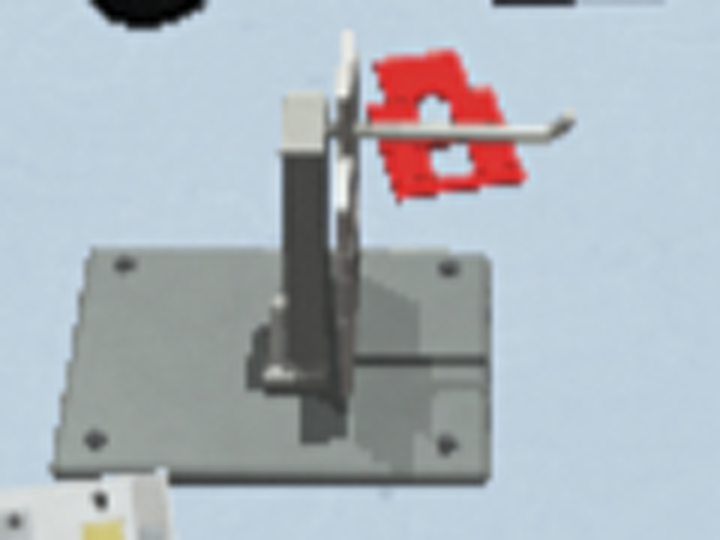

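```bash
python3 - <<'E'
from h import *
t=cam('top');s=cam('side')
T=lambda x,y:(200+x/4,150+y/4); S=lambda x,y:(240+x/5,170+y/5); S2=lambda x,y:(250+x/6,230+y/6)
print('bar tip',tri(t,T(112,292),s,S2(570,120)), 'post top',onz(t,*T(117,165),.156))
print('bar tip z.16 top',onz(t,*T(112,292),.16),'root',onz(t,*T(117,200),.15),onz(t,*T(114,270),.15))
print('med tab',tri(t,T(483,380),s,S(613,92)));print('small tab',tri(t,T(620,348),s,S(575,18)))
E
```

```text
bar tip (array([0.48768296, 0.17430684, 0.15607683]), np.float64(0.004839036950099374)) post top [0.60374075 0.17594943 0.156     ]
bar tip z.16 top [0.48968341 0.17325372 0.16      ] root [0.57314179 0.17553605 0.15      ] [0.510329   0.17475604 0.15      ]
med tab (array([ 0.42331468, -0.15368705,  0.14529372]), np.float64(0.006146231910747818))
small tab (array([ 0.44993396, -0.27444011,  0.13114034]), np.float64(0.0037131028461930625))
```

Call:
step_arm(
  series=[
    {"z": 0.05},
    {"z": 0.09, "x": 0.02, "y": -0.02},
    {"x": 0.05, "y": -0.06, "z": 0.12},
    {"x": 0.08, "y": -0.1, "z": 0.14, "az": 4},
    {"x": 0.11, "y": -0.13, "z": 0.14, "az": 8},
    {"x": 0.14, "y": -0.17, "z": 0.14, "az": 12},
    {"x": 0.18, "y": -0.21, "z": 0.14, "az": 15.5},
    {"x": 0.21, "y": -0.25, "z": 0.14, "az": 15.5},
    {"x": 0.24, "y": -0.28, "z": 0.14, "az": 15.5},
    {"x": 0.28, "y": -0.32, "z": 0.14, "az": 15.5},
    {"x": 0.31, "y": -0.36, "z": 0.14, "az": 15.5},
    {"x": 0.34, "y": -0.4, "z": 0.14, "az": 15.5},
  ],
)

```text
invalid input
```

Call:
step_arm(
  series=[
    {"ax": 0, "ay": 0, "az": 0, "x": 0, "y": 0, "z": 0.05, "claw": 100},
    {"ax": 0, "ay": 0, "az": 0, "x": 0.02, "y": -0.02, "z": 0.09, "claw": 100},
    {"ax": 0, "ay": 0, "az": 0, "x": 0.05, "y": -0.05, "z": 0.12, "claw": 100},
    {"ax": 0, "ay": 0, "az": 4, "x": 0.08, "y": -0.09, "z": 0.14, "claw": 100},
    {"ax": 0, "ay": 0, "az": 8, "x": 0.11, "y": -0.13, "z": 0.14, "claw": 100},
    {"ax": 0, "ay": 0, "az": 12, "x": 0.14, "y": -0.17, "z": 0.14, "claw": 100},
    {"ax": 0, "ay": 0, "az": 15.5, "x": 0.18, "y": -0.21, "z": 0.14, "claw": 100},
    {"ax": 0, "ay": 0, "az": 15.5, "x": 0.21, "y": -0.25, "z": 0.14, "claw": 100},
    {"ax": 0, "ay": 0, "az": 15.5, "x": 0.24, "y": -0.29, "z": 0.14, "claw": 100},
    {"ax": 0, "ay": 0, "az": 15.5, "x": 0.28, "y": -0.33, "z": 0.14, "claw": 100},
    {"ax": 0, "ay": 0, "az": 15.5, "x": 0.31, "y": -0.37, "z": 0.14, "claw": 100},
    {"ax": 0, "ay": 0, "az": 15.5, "x": 0.34, "y": -0.41, "z": 0.14, "claw": 100},
  ],
)

```text
time_s: 1.35
tool_pos: [0.5044, 0.2289, 0.3704]
tool_rot: [180.0, -0.0, 179.9]
force: [0.5, 0.8, -0.8]
grip_width: 0.0872
```

```bash
python3 - <<'E'
from h import *
o=status.get_obs();print(o['tool_pos'],o['tool_rot'],o['time_s'],o['qpos'])
cv2.imwrite('pics/w1.png',vision.read_camera('wrist')[:,:,::-1])
E
```

```text
[0.50440591 0.22886131 0.37040576] [ 1.79989201e+02 -4.45403714e-04  1.79941040e+02] 1.35 [-42.45474076   4.65108276  16.58064357  83.85562802  -1.33639355
  91.68109974  63.97601299]
```

View pics/w1.png

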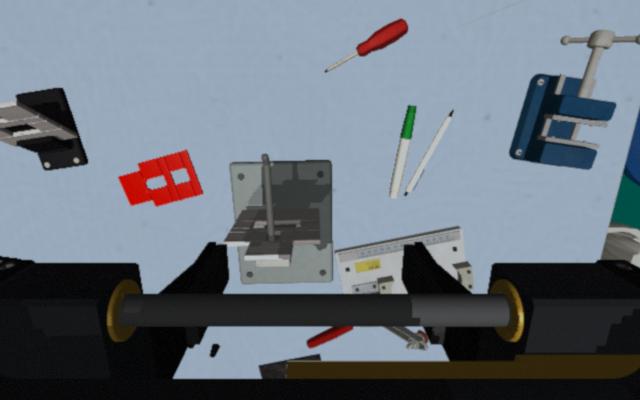

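```bash
python3 - <<'E'
from h import *
crop('pics/w1.png','pics/w1c.png',215,145,345,290,4)
E
```

```text
(no output)
```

View pics/w1c.png

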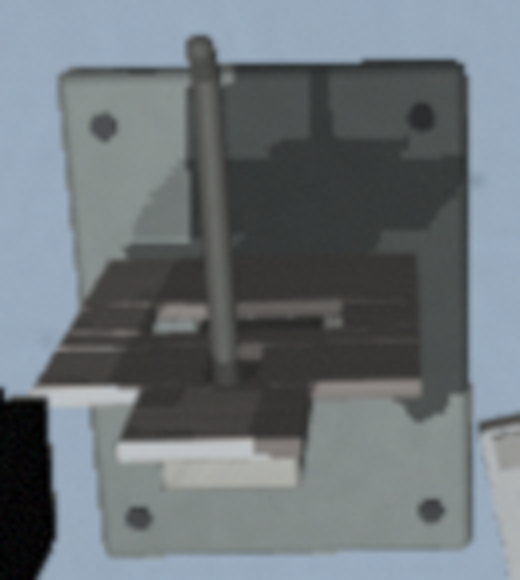

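```bash
python3 - <<'E'
from h import *
o=dict(tool_pos=[0.50440591,0.22886131,0.37040576],tool_rot=[179.989201,-4.454e-4,179.94104])
w=cam('wrist',o)
W=lambda x,y:(215+(x+.5)/4-.5,145+(y+.5)/4-.5)
print('cam',w['e'])
a=onz(w,*W(207,100),.15);b=onz(w,*W(223,360),.15);print('bar',a,b,'yaw',np.degrees(np.arctan2(b[1]-a[1],b[0]-a[0])))
print('tip',onz(w,*W(200,37),.162))
for n,p in dict(TL=(60,72),TR=(467,62),BR=(470,545),BL=(107,555)).items(): print(n,onz(w,*W(*p),.014))
for p in[(165,487),(298,487)]:print('postback',onz(w,*W(*p),.156))
for p in[(118,443),(305,438),(120,460),(303,458)]:print('tab',onz(w,*W(*p),.190))
E
```

```text
cam [0.42259805 0.22872999 0.5231298 ]
bar [0.50383771 0.17786044 0.15      ] [0.57823455 0.17937742 0.15      ] yaw 1.168116525830927
tip [0.48495414 0.17837366 0.162     ]
TL [0.52317697 0.10686152 0.014     ]
TR [0.51954051 0.25322742 0.014     ]
BR [0.71475237 0.25715342 0.014     ]
BL [0.71917324 0.11186766 0.014     ]
postback [0.6146657  0.16226318 0.156     ]
postback [0.61468499 0.200059   0.156     ]
tab [0.58439975 0.15703028 0.19      ]
tab [0.5830196  0.20479203 0.19      ]
tab [0.58918907 0.15726295 0.19      ]
tab [0.58864589 0.20416917 0.19      ]
```

Call:
step_arm(
  series=[
    {"ax": 0, "ay": 0, "az": -8, "x": -0.005, "y": -0.03, "z": 0, "claw": 100},
    {"ax": 0, "ay": 0, "az": -16, "x": -0.01, "y": -0.07, "z": 0, "claw": 100},
    {"ax": 0, "ay": 0, "az": -24, "x": -0.015, "y": -0.11, "z": 0, "claw": 100},
    {"ax": 0, "ay": 0, "az": -32, "x": -0.02, "y": -0.15, "z": 0, "claw": 100},
    {"ax": 0, "ay": 0, "az": -40, "x": -0.025, "y": -0.19, "z": 0, "claw": 100},
    {"ax": 0, "ay": 0, "az": -48, "x": -0.03, "y": -0.23, "z": 0, "claw": 100},
    {"ax": 0, "ay": 0, "az": -56, "x": -0.035, "y": -0.27, "z": 0, "claw": 100},
    {"ax": 0, "ay": 0, "az": -64, "x": -0.04, "y": -0.31, "z": 0, "claw": 100},
    {"ax": 0, "ay": 0, "az": -72, "x": -0.045, "y": -0.35, "z": 0, "claw": 100},
    {"ax": 0, "ay": 0, "az": -80, "x": -0.045, "y": -0.39, "z": 0, "claw": 100},
    {"ax": 0, "ay": 0, "az": -88, "x": -0.045, "y": -0.43, "z": 0, "claw": 100},
    {"ax": 0, "ay": 0, "az": -90, "x": -0.045, "y": -0.46, "z": 0, "claw": 100},
  ],
)

```text
time_s: 2.6
tool_pos: [0.4577, -0.232, 0.3706]
tool_rot: [180.0, 0.0, 89.6]
force: [0.6, 0.0, 1.0]
grip_width: 0.0874
```

```bash
python3 - <<'E'
from h import *
o=status.get_obs();print(o['tool_pos'],o['tool_rot'],o['time_s'],o['qpos'])
cv2.imwrite('pics/w2.png',vision.read_camera('wrist')[:,:,::-1])
print(status.get_obs()['tool_pos'])
E
```

```text
[ 0.45765221 -0.23198909  0.37064918] [1.79973293e+02 1.96215658e-02 8.95785955e+01] 2.6 [-17.92019978  -1.84072544  41.13539065  89.76627762   1.21900418
  91.58769648  22.81360231]
[ 0.45648574 -0.23711507  0.37062244]
```

View pics/w2.png

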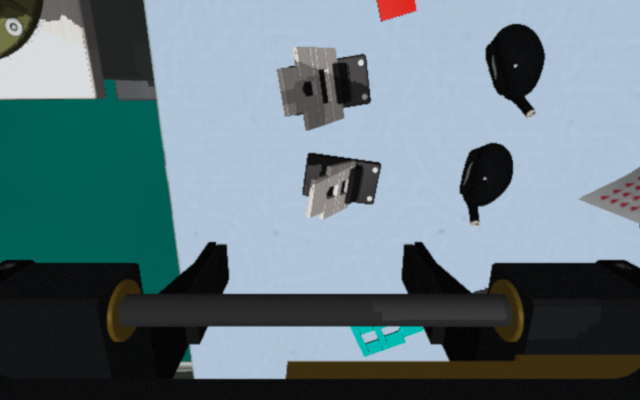

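```bash
python3 - <<'E'
from h import *
o=status.get_obs();print(o['tool_pos'],o['tool_rot'],o['time_s'])
cv2.imwrite('pics/w3.png',vision.read_camera('wrist')[:,:,::-1])
crop('pics/w3.png','pics/w3c.png',265,30,390,230,3) 
crop('pics/w3.png','pics/w3m.png',270,35,380,140,5)
crop('pics/w3.png','pics/w3s.png',290,140,390,230,6)
print(status.get_obs()['tool_pos'])
E
```

```text
[ 0.45648574 -0.23711507  0.37062244] [179.98756894   0.22924781  89.24416191] 2.65
[ 0.45682178 -0.23434473  0.37053783]
```

View pics/w3m.png

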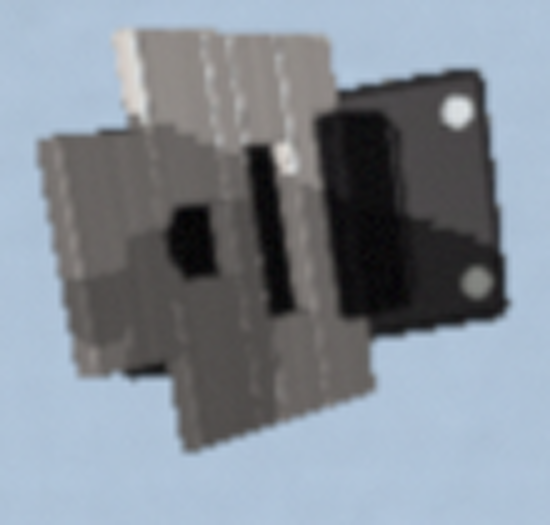

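View pics/w3s.png

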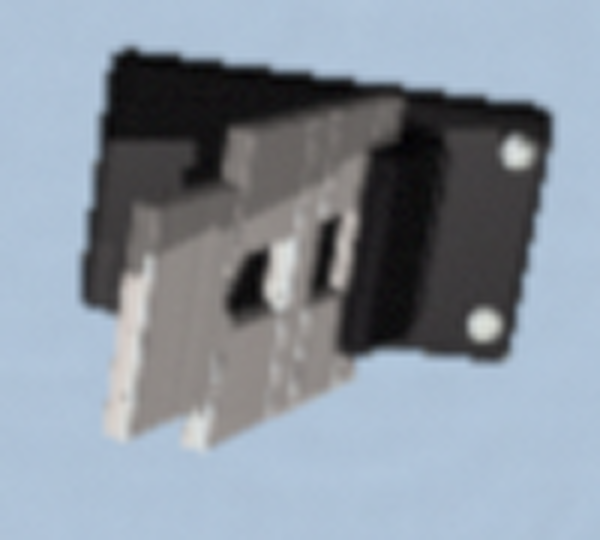

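```bash
python3 - <<'E'
from h import *
import json
for k in range(6):
    o=status.get_obs();im=vision.read_camera('wrist');o2=status.get_obs()
    print(o['time_s'],o['tool_pos'],o['tool_rot'],o['joint_velocities'].round(1))
cv2.imwrite('pics/w4.png',im[:,:,::-1])
json.dump(dict(tool_pos=list(o['tool_pos']),tool_rot=list(o['tool_rot'])),open('w4.json','w'))
E
```

```text
2.7 [ 0.45682178 -0.23434473  0.37053783] [-1.79973985e+02  1.28348197e-01  8.94042079e+01] [-2.  -1.1 -4.4  1.1 -1.8  1.1 -1.5]
2.75 [ 0.4576667  -0.23136661  0.37040885] [-1.79969243e+02  2.25754689e-02  8.96625685e+01] [-1.7 -0.5 -3.4  0.7 -1.2  0.4 -0.3]
2.8 [ 0.45833533 -0.22934511  0.37030489] [-1.79972233e+02 -3.01091098e-02  8.98749888e+01] [-1.4 -0.3 -2.1  0.5 -0.4 -0.  -0. ]
2.85 [ 0.45870411 -0.22826622  0.37030456] [-1.79976467e+02 -4.54724756e-02  9.00070121e+01] [-0.7 -0.3 -1.1  0.1  0.  -0.   0.1]
2.9 [ 0.45890804 -0.22775793  0.37034668] [-1.79984634e+02 -4.54647131e-02  9.00772872e+01] [-0.4 -0.2 -0.3  0.   0.2  0.1  0.2]
2.95 [ 0.45896145 -0.22763353  0.37039144] [-1.79989127e+02 -3.94511472e-02  9.01033778e+01] [-0.1 -0.1  0.2  0.1  0.1 -0.1  0.2]
```

Call:
step_arm(
  series=[
    {"ax": 0, "ay": 0, "az": 0, "x": 0, "y": 0.015, "z": -0.04, "claw": 100},
    {"ax": 0, "ay": 0, "az": 0, "x": 0, "y": 0.03, "z": -0.08, "claw": 100},
    {"ax": 0, "ay": 0, "az": 0, "x": 0, "y": 0.045, "z": -0.12, "claw": 100},
    {"ax": 0, "ay": 0, "az": 0, "x": 0, "y": 0.045, "z": -0.12, "claw": 100},
    {"ax": 0, "ay": 0, "az": 0, "x": 0, "y": 0.045, "z": -0.12, "claw": 100},
    {"ax": 0, "ay": 0, "az": 0, "x": 0, "y": 0.045, "z": -0.12, "claw": 100},
    {"ax": 0, "ay": 0, "az": 0, "x": 0, "y": 0.045, "z": -0.12, "claw": 100},
  ],
)

```text
time_s: 3.7
tool_pos: [0.4599, -0.1857, 0.2531]
tool_rot: [179.8, 0.1, 89.9]
force: [-0.3, 0.3, -0.7]
grip_width: 0.087
```

```bash
python3 - <<'E'
from h import *
import json
for k in range(1):
    o=status.get_obs();im=vision.read_camera('wrist');o2=status.get_obs()
    print(o['time_s'],o['tool_pos'],o['tool_rot'],o['joint_velocities'].round(1))
print(o2['tool_pos'])
cv2.imwrite('pics/w5.png',im[:,:,::-1])
json.dump(dict(tool_pos=list(o['tool_pos']),tool_rot=list(o['tool_rot'])),open('w5.json','w'))
E
```

```text
3.7 [ 0.45985084 -0.18568686  0.25306943] [1.79761360e+02 5.82461116e-02 8.98623286e+01] [-0.   0.1 -0.1  0.6 -0.1 -0.2 -0.1]
[ 0.45962903 -0.18551508  0.25269108]
```

View pics/w5.png

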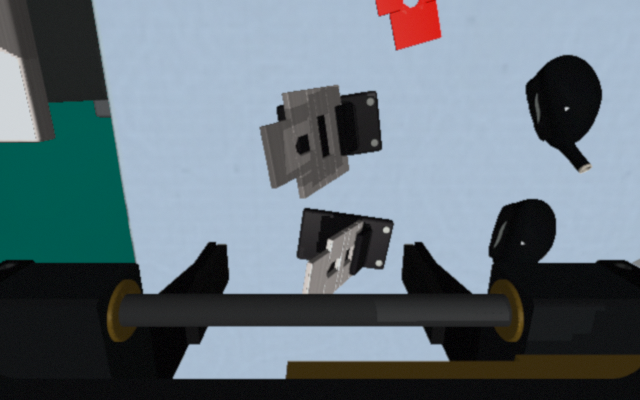

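```bash
python3 - <<'E'
from h import *
crop('pics/w5.png','pics/w5m.png',250,75,390,205,5)
crop('pics/w4.png','pics/w4m.png',270,25,380,145,5)
E
```

```text
(no output)
```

View pics/w5m.png

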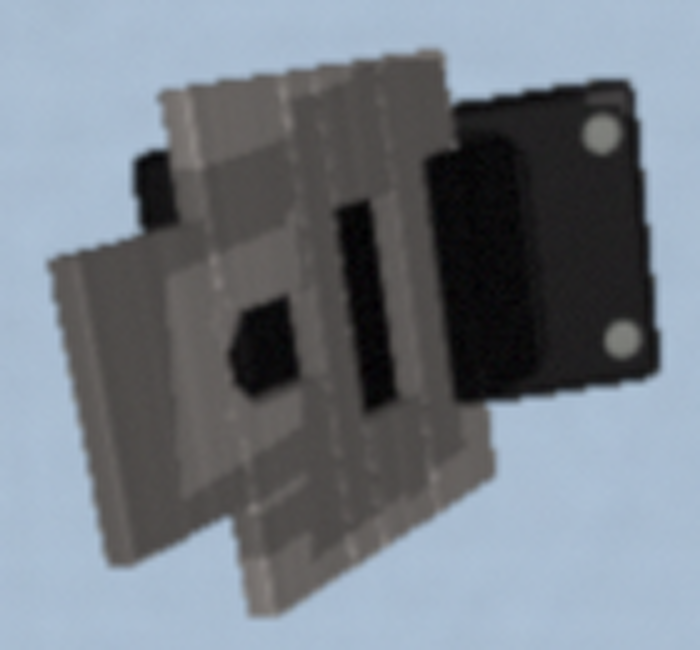

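View pics/w4m.png

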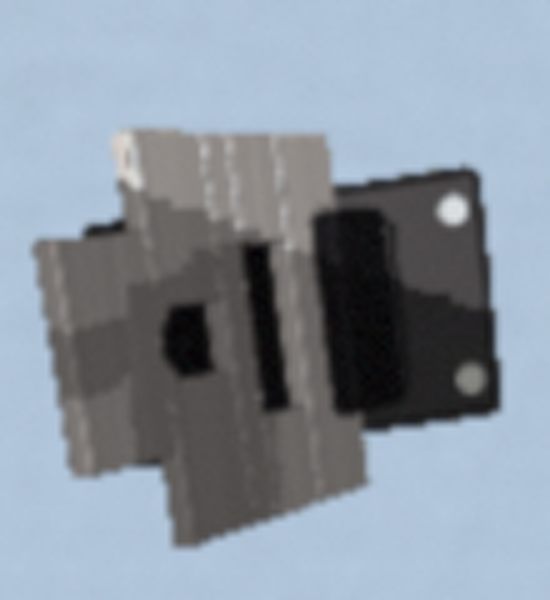

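```bash
cat > m.py <<'E'
from h import *
import json
w4=cam('wrist',json.load(open('w4.json')));w5=cam('wrist',json.load(open('w5.json')));s=cam('side')
A=lambda x,y:(250+(x+.5)/5-.5,75+(y+.5)/5-.5); B=lambda x,y:(270+(x+.5)/5-.5,25+(y+.5)/5-.5)
for n,a,b in[('backU',(80,262),(62,243)),('backL',(135,558),(92,472)),('frU',(50,262),(37,240)),('frL',(110,565),(74,475)),('shU',(190,88),(143,130)),('shL',(275,612),(192,546)),('footR',(632,82),(478,172)),('footL',(658,375),(498,408)),('boltU',(601,133),(453,210)),('boltL',(622,340),(471,379))]:
    print(n,*tri(w5,A(*a),w4,B(*b)))
E
python3 m.py
```

```text
backU [ 0.42558792 -0.12957514  0.14220966] 0.0009040408036532784
backL [ 0.43099196 -0.17492799  0.13756451] 0.00032120504347666614
frU [ 0.4211946  -0.12923878  0.1443986 ] 0.0001098294949602426
frL [ 0.42739382 -0.17536736  0.1400442 ] 0.0003098214514845269
shU [ 0.44046464 -0.10577659  0.1141967 ] 0.0015917745145210245
shL [ 0.45145204 -0.1943544   0.1019706 ] 0.0006304960853711311
footR [ 0.52706364 -0.10530804  0.00206539] 0.000178181435415348
footL [ 0.53374666 -0.16666035  0.01413623] 0.000291465462125144
boltU [ 0.51951035 -0.11556946  0.01140978] 2.5734359896170125e-05
boltL [ 0.52594763 -0.15912424  0.01275025] 0.0001882067572510116
```

```bash
python3 - <<'E'
from h import *
o=status.get_obs();print(o['tool_pos'],o['tool_rot'],o['qpos'])
for f in(.25,.5,.75,1): print((R.from_euler('z',7.2*f,degrees=True)*R.from_euler('y',-28.65*f,degrees=True)).as_rotvec(degrees=True).round(2))
E
```

```text
[ 0.45962903 -0.18551508  0.25269108] [1.79793891e+02 4.51306823e-02 8.98647837e+01] [-20.11968877  -2.98325355  38.11100619 103.92837565   1.85980637
  78.21560422  17.44521383]
[ 0.11 -7.16  1.8 ]
[  0.45 -14.32   3.58]
[  1.01 -21.47   5.34]
[  1.8  -28.61   7.05]
```

Call:
step_arm(
  series=[
    {"ax": 0.5, "ay": -7.2, "az": 1.8, "x": -0.012, "y": 0.008, "z": -0.01, "claw": 60},
    {"ax": 0.9, "ay": -14.3, "az": 3.6, "x": -0.024, "y": 0.015, "z": -0.02, "claw": 60},
    {"ax": 1.4, "ay": -21.5, "az": 5.3, "x": -0.037, "y": 0.023, "z": -0.03, "claw": 60},
    {"ax": 1.8, "ay": -28.6, "az": 7.1, "x": -0.05, "y": 0.031, "z": -0.04, "claw": 60},
    {"ax": 1.8, "ay": -28.6, "az": 7.1, "x": -0.05, "y": 0.031, "z": -0.045, "claw": 60},
    {"ax": 1.8, "ay": -28.6, "az": 7.1, "x": -0.05, "y": 0.031, "z": -0.045, "claw": 60},
    {"ax": 1.8, "ay": -28.6, "az": 7.1, "x": -0.05, "y": 0.031, "z": -0.045, "claw": 60},
    {"ax": 1.8, "ay": -28.6, "az": 7.1, "x": -0.05, "y": 0.031, "z": -0.045, "claw": 60},
  ],
)

```text
time_s: 4.55
tool_pos: [0.4282, -0.149, 0.1878]
tool_rot: [156.7, -3.2, 98.0]
force: [0.9, 1.7, -1.1]
grip_width: 0.0525
```

```bash
python3 - <<'E'
from h import *
o=status.get_obs();print(o['tool_pos'],o['tool_rot'],o['qpos'],o['grip_width'])
Rt=R.from_euler('xyz',o['tool_rot'],degrees=True).as_matrix();print('z',Rt[:,2],'y',Rt[:,1])
cv2.imwrite('pics/w6.png',vision.read_camera('wrist')[:,:,::-1])
cv2.imwrite('pics/side6.png',vision.read_camera('side')[:,:,::-1])
crop('pics/side6.png','pics/side6c.png',280,90,480,250,4)
w=cam('wrist',o)
P=np.array([[.4310,-.1749,.140],[.4256,-.1296,.140]])
print(proj(w,P))
E
```

```text
[ 0.42822408 -0.1489723   0.18777529] [156.66453935  -3.15842853  98.04370344] [ 52.11800749 -17.2224404  -19.82462684 126.76023407 -27.95999771
  56.14268418  52.76863979] 0.05246170719421017
z [ 0.38513773  0.10552006 -0.91680666] y [0.91222169 0.10687247 0.39551216]
[[283.83861218 279.51170064]
 [282.11638724 207.25778103]]
```

View pics/w6.png

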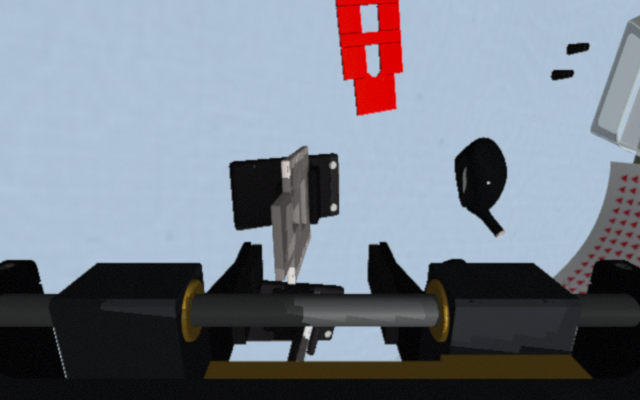

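View pics/side6c.png

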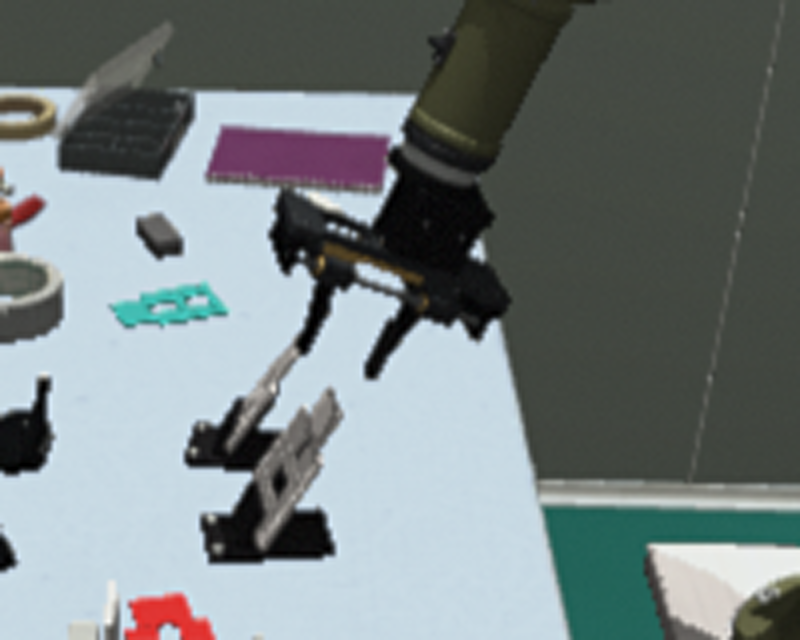

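```bash
cat >> h.py <<'E'
R0=R.from_euler('xyz',[180,0,90],degrees=True)
def goal(yaw,lean,phi): return R.from_euler('z',yaw,degrees=True)*R.from_euler('y',-np.degrees(lean),degrees=True)*R.from_euler('x',phi,degrees=True)*R0
def rel(G,o=None):
    o=o or status.get_obs(); return (G*R.from_euler('xyz',o['tool_rot'],degrees=True).inv()).as_rotvec(degrees=True)
E
python3 - <<'E'
from h import *
o=status.get_obs();print(o['tool_pos'],o['tool_rot'])
G=goal(7.2,.5,45);print(rel(G,o)); tz=G.as_matrix()[:,2];print(tz,G.as_matrix()[:,1])
g=np.array([.4309,-.1516,.1289]);print('tcp',g+.011*tz,'pre60',g-.049*tz, 'pre', g-.12*tz)
E
```

```text
[ 0.4249297  -0.15181702  0.1852687 ] [157.0078124   -3.27240329  97.50499383]
[37.72822213 -1.08000956 19.08887362]
[ 0.24770791  0.74401963 -0.62054458] [0.87066256 0.10999026 0.47942554]
tcp [ 0.43362479 -0.14341578  0.12207401] pre60 [ 0.41876231 -0.18805696  0.15930668] pre [ 0.40117505 -0.24088236  0.20336535]
```

Call:
step_arm(
  series=[
    {"ax": 0, "ay": 0, "az": 0, "x": 0, "y": 0, "z": 0.04, "claw": 60},
    {"ax": 0, "ay": 0, "az": 0, "x": 0, "y": -0.01, "z": 0.08, "claw": 60},
    {"ax": 7.5, "ay": 0, "az": 3.8, "x": 0, "y": -0.03, "z": 0.1, "claw": 60},
    {"ax": 15, "ay": 0, "az": 7.6, "x": 0, "y": -0.05, "z": 0.1, "claw": 60},
    {"ax": 22.5, "ay": 0, "az": 11.4, "x": 0, "y": -0.07, "z": 0.1, "claw": 60},
    {"ax": 30, "ay": 0, "az": 15.2, "x": -0.01, "y": -0.09, "z": 0.1, "claw": 60},
    {"ax": 37.5, "ay": 0, "az": 19, "x": -0.02, "y": -0.1, "z": 0.1, "claw": 60},
    {"ax": 37.5, "ay": 0, "az": 19, "x": -0.02, "y": -0.1, "z": 0.1, "claw": 60},
    {"ax": 37.5, "ay": 0, "az": 19, "x": -0.02, "y": -0.1, "z": 0.1, "claw": 60},
    {"ax": 37.5, "ay": 0, "az": 19, "x": -0.02, "y": -0.1, "z": 0.1, "claw": 60},
  ],
)

```text
time_s: 5.65
tool_pos: [0.4084, -0.2473, 0.2883]
tool_rot: [143.2, -38.2, 123.0]
force: [-0.6, -1.2, 0.3]
grip_width: 0.0523
```

```bash
python3 - <<'E'
from h import *
o=status.get_obs();print(o['time_s'],o['tool_pos'],o['tool_rot'],o['qpos'],o['joint_velocities'].round(1))
cv2.imwrite('pics/w7.png',vision.read_camera('wrist')[:,:,::-1])
print(status.get_obs()['tool_pos'])
G=goal(7.2,.5,45);print(rel(G,o))
E
```

```text
5.65 [ 0.40836174 -0.24728592  0.28828191] [143.18671097 -38.20603458 122.97959402] [ 47.07433009  15.97092345   9.78160343  95.32845175 -40.67399089
 103.94124191  79.89945643] [ 0.8 -2.4 -1.   0.6 -0.3 -0.1  0.5]
[ 0.40818887 -0.24708365  0.2888803 ]
[ 0.49931119 -0.4959587  -0.70802183]
```

View pics/w7.png

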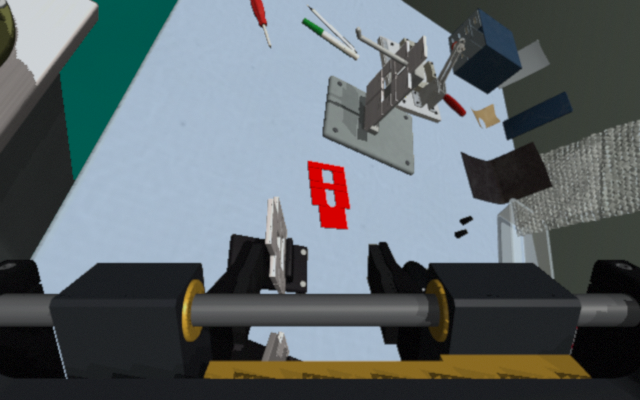

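```bash
python3 - <<'E'
from h import *
import json
o=dict(tool_pos=[0.40836174,-0.24728592,0.28828191],tool_rot=[143.18671097,-38.20603458,122.97959402])
json.dump(o,open('w7.json','w'))
w=cam('wrist',o)
P=np.array([[.4310,-.1749,.140],[.4256,-.1296,.140],[.4515,-.1944,.106],[.4405,-.1058,.108]])
print(proj(w,P).round(1))
P=np.array([[.594,.1805,.15],[.494,.179,.15],[.484,.179,.162]]);print(proj(w,P).round(1))
crop('pics/w7.png','pics/w7m.png',225,180,345,300,5)
crop('pics/w7.png','pics/w7b.png',320,10,480,180,4)
E
```

```text
[[271.1 242.3]
 [274.7 198.9]
 [273.5 277.2]
 [279.9 197.2]]
[[411.1  65.9]
 [358.1  34.6]
 [357.   24.7]]
```

View pics/w7m.png

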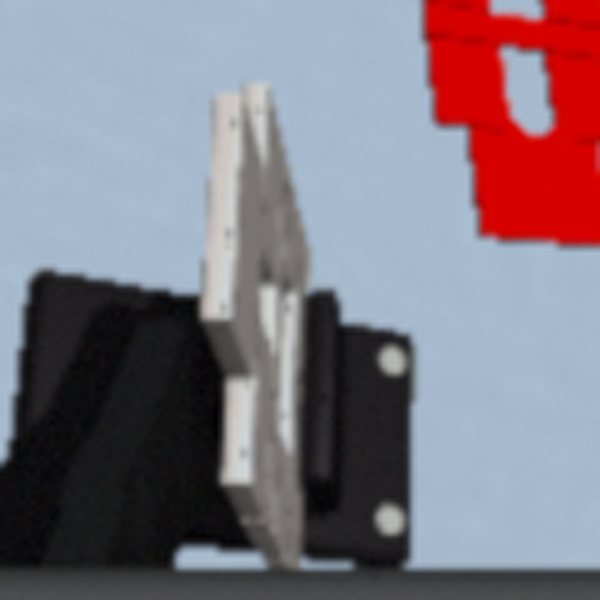

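View pics/w7b.png

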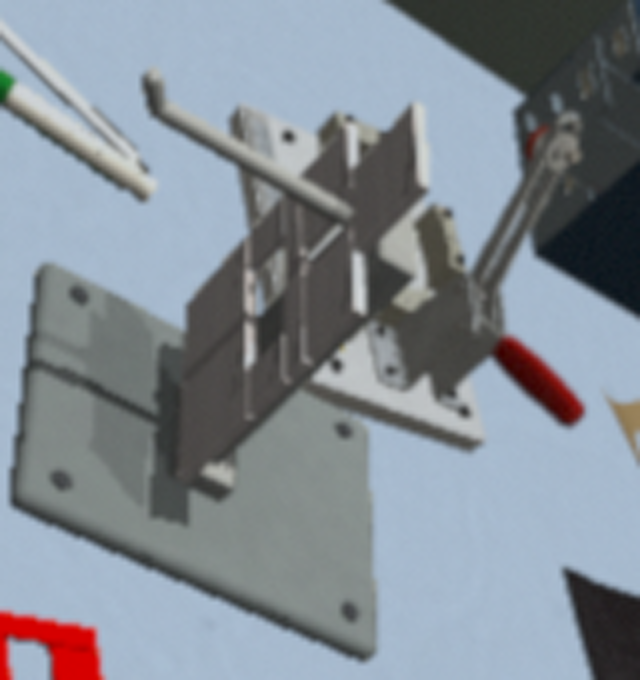

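Call:
step_arm(
  series=[
    {"ax": 0.5, "ay": -0.5, "az": -0.7, "x": -0.004, "y": 0.003, "z": -0.043, "claw": 60},
    {"ax": 0.5, "ay": -0.5, "az": -0.7, "x": -0.007, "y": 0.006, "z": -0.086, "claw": 60},
    {"ax": 0.5, "ay": -0.5, "az": -0.7, "x": 0.001, "y": 0.03, "z": -0.106, "claw": 60},
    {"ax": 0.5, "ay": -0.5, "az": -0.7, "x": 0.01, "y": 0.055, "z": -0.127, "claw": 60},
    {"ax": 0.5, "ay": -0.5, "az": -0.7, "x": 0.018, "y": 0.08, "z": -0.147, "claw": 60},
    {"ax": 0.5, "ay": -0.5, "az": -0.7, "x": 0.022, "y": 0.092, "z": -0.157, "claw": 60},
    {"ax": 0.5, "ay": -0.5, "az": -0.7, "x": 0.025, "y": 0.104, "z": -0.167, "claw": 60},
    {"ax": 0.5, "ay": -0.5, "az": -0.7, "x": 0.025, "y": 0.104, "z": -0.167, "claw": 60},
    {"ax": 0.5, "ay": -0.5, "az": -0.7, "x": 0.025, "y": 0.104, "z": -0.167, "claw": 60},
    {"ax": 0.5, "ay": -0.5, "az": -0.7, "x": 0.025, "y": 0.104, "z": -0.167, "claw": 60},
  ],
)

```text
time_s: 6.7
tool_pos: [0.4327, -0.146, 0.1203]
tool_rot: [142.2, -38.4, 122.6]
force: [0.1, 0.3, 0.0]
grip_width: 0.0522
```

```bash
python3 - <<'E'
from h import *
o=status.get_obs();print(o['time_s'],o['tool_pos'],o['force'],o['joint_velocities'].round(1))
G=goal(7.2,.5,45);print(rel(G,o))
cv2.imwrite('pics/w8.png',vision.read_camera('wrist')[:,:,::-1])
cv2.imwrite('pics/side8.png',vision.read_camera('side')[:,:,::-1])
crop('pics/side8.png','pics/side8c.png',300,130,460,250,5)
crop('pics/w8.png','pics/w8c.png',200,220,440,400,3)
E
```

```text
6.7 [ 0.43267536 -0.14600661  0.12033056] [0.11826991 0.28421471 0.04961313] [ 0.2  0.3 -0.   0.   0.  -0.1  0. ]
[-0.11304168  0.01614953  0.25190173]
```

View pics/w8c.png

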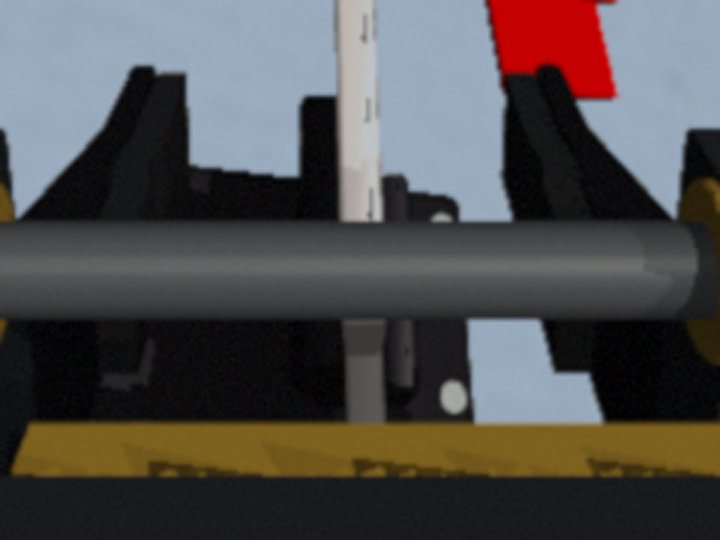

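View pics/side8c.png

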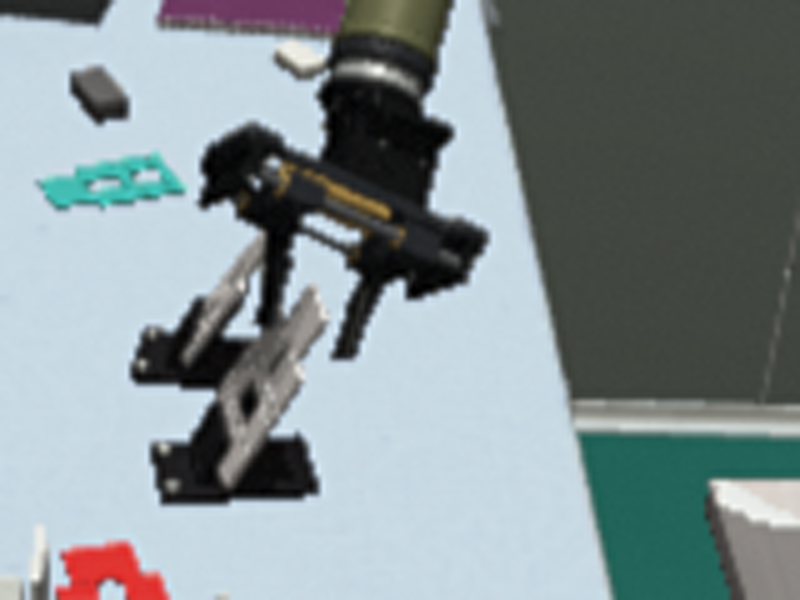

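Call:
step_arm(
  series=[
    {"ax": 0, "ay": 0, "az": 0, "x": 0.0025, "y": 0.002, "z": 0.002, "claw": 60},
    {"ax": 0, "ay": 0, "az": 0, "x": 0.0025, "y": 0.002, "z": 0.002, "claw": 0},
    {"ax": 0, "ay": 0, "az": 0, "x": 0.0025, "y": 0.002, "z": 0.002, "claw": 0},
    {"ax": 0, "ay": 0, "az": 0, "x": 0.0025, "y": 0.002, "z": 0.002, "claw": 0},
    {"ax": 0, "ay": 0, "az": 0, "x": 0.0025, "y": 0.002, "z": 0.002, "claw": 0},
    {"ax": 0, "ay": 0, "az": 0, "x": 0.0025, "y": 0.002, "z": 0.002, "claw": 0},
    {"ax": 0, "ay": 0, "az": 0, "x": 0.0025, "y": 0.002, "z": 0.002, "claw": 0},
  ],
  squeeze=30,
)

```text
time_s: 7.5
tool_pos: [0.4348, -0.1423, 0.1216]
tool_rot: [142.2, -38.6, 122.7]
force: [0.1, 0.4, 0.7]
grip_width: 0.012
```

```bash
python3 - <<'E'
from h import *
o=status.get_obs();print(o['time_s'],o['tool_pos'],o['tool_rot'],o['force'],o['grip_width'],o['wrist_torque'])
cv2.imwrite('pics/side9.png',vision.read_camera('side')[:,:,::-1])
crop('pics/side9.png','pics/side9c.png',300,130,460,250,5)
E
```

```text
7.5 [ 0.43482511 -0.14233267  0.12157692] [142.21854343 -38.57899751 122.71588149] [0.10135261 0.37481119 0.67259812] 0.011968068183846523 [-0.96814313  0.287949   -0.00505979]
```

View pics/side9c.png

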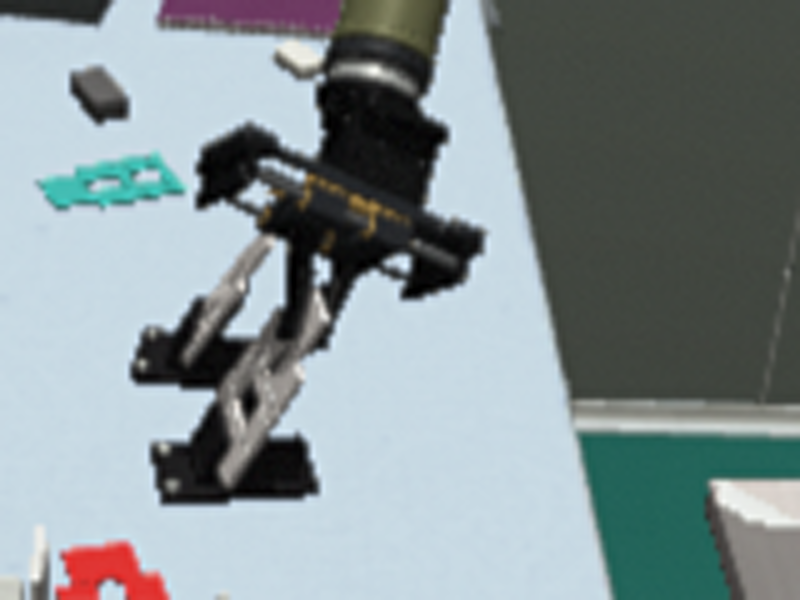

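Call:
step_arm(
  series=[
    {"ax": 0, "ay": 0, "az": 0, "x": 0, "y": 0, "z": 0, "claw": 0},
    {"ax": 0, "ay": 0, "az": 0, "x": 0, "y": 0, "z": 0, "claw": 0},
    {"ax": 0, "ay": 0, "az": 0, "x": 0, "y": 0, "z": 0, "claw": 0},
  ],
)

```text
time_s: 7.85
tool_pos: [0.435, -0.1423, 0.1217]
tool_rot: [142.2, -38.6, 122.7]
force: [1.3, 0.7, -0.5]
grip_width: 0.0061
```

Call:
step_arm(
  series=[
    {"ax": 0, "ay": 0, "az": 0, "x": -0.0045, "y": -0.0005, "z": 0.009, "claw": 0},
    {"ax": 0, "ay": 0, "az": 0, "x": -0.0095, "y": -0.001, "z": 0.018, "claw": 0},
    {"ax": 0, "ay": 0, "az": 0, "x": -0.0145, "y": -0.002, "z": 0.027, "claw": 0},
    {"ax": 0, "ay": 0, "az": 0, "x": -0.017, "y": -0.002, "z": 0.04, "claw": 0},
    {"ax": 0, "ay": 0, "az": 0, "x": -0.015, "y": -0.002, "z": 0.07, "claw": 0},
    {"ax": 0, "ay": 0, "az": 0, "x": -0.01, "y": -0.002, "z": 0.1, "claw": 0},
    {"ax": 0, "ay": 0, "az": 0, "x": 0, "y": 0, "z": 0.13, "claw": 0},
    {"ax": 0, "ay": 0, "az": 0, "x": 0, "y": 0, "z": 0.15, "claw": 0},
    {"ax": 0, "ay": 0, "az": 0, "x": 0, "y": 0, "z": 0.15, "claw": 0},
  ],
)

```text
time_s: 8.75
tool_pos: [0.435, -0.1431, 0.2743]
tool_rot: [142.1, -38.3, 122.8]
force: [0.1, 0.4, -2.2]
grip_width: 0.0056
```

```bash
python3 - <<'E'
from h import *
o=status.get_obs();print(o['time_s'],o['tool_pos'],o['tool_rot'],o['force'],o['grip_width'],o['qpos'])
cv2.imwrite('pics/side10.png',vision.read_camera('side')[:,:,::-1])
crop('pics/side10.png','pics/side10c.png',300,90,460,210,5)
G=goal(1.3,0,45);print(rel(G,o));print(G.as_matrix()[:,2])
for f in (.2,.4,.6,.8,1):print(rel(goal(7.2+f*(1.3-7.2),.5*(1-f),45),o).round(1))
E
```

```text
8.75 [ 0.43503779 -0.14311798  0.27432351] [142.12963552 -38.27763225 122.80065314] [ 0.11085324  0.42370258 -2.20897228] 0.00561127088210201 [ 41.84291785   8.44727683   5.85251045 106.28722311 -44.32364618
  95.21472314  75.21396375]
[-2.09557585 28.74558642 -5.65415182]
[-0.01604237  0.70692478 -0.70710678]
[-0.7  5.9 -1.1]
[-1.2 11.6 -2.2]
[-1.6 17.3 -3.4]
[-1.9 23.  -4.5]
[-2.1 28.7 -5.7]
```

View pics/side10c.png

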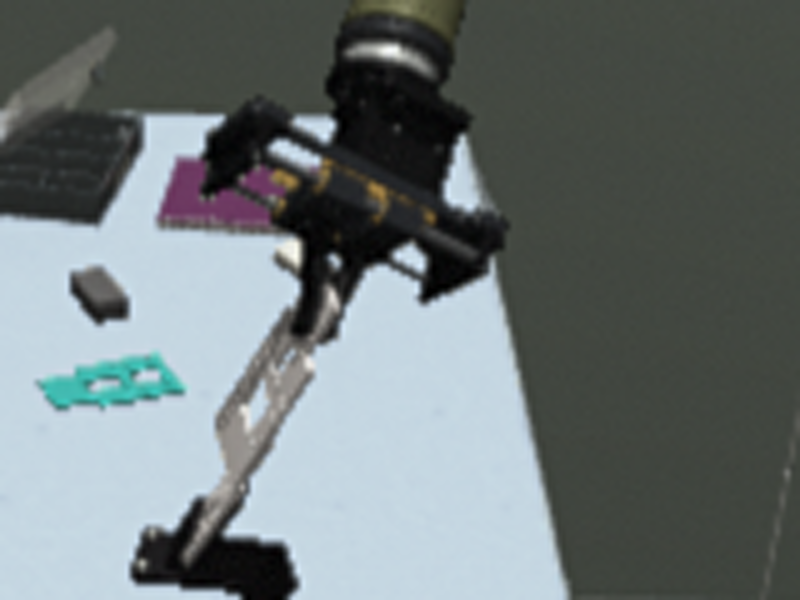

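Call:
step_arm(
  series=[
    {"ax": -0.7, "ay": 5.9, "az": -1.1, "x": 0, "y": 0.03, "z": 0, "claw": 0},
    {"ax": -1.2, "ay": 11.6, "az": -2.2, "x": 0, "y": 0.065, "z": 0, "claw": 0},
    {"ax": -1.6, "ay": 17.3, "az": -3.4, "x": 0, "y": 0.1, "z": 0, "claw": 0},
    {"ax": -1.9, "ay": 23, "az": -4.5, "x": 0, "y": 0.135, "z": 0, "claw": 0},
    {"ax": -2.1, "ay": 28.7, "az": -5.7, "x": 0, "y": 0.17, "z": 0, "claw": 0},
    {"ax": -2.1, "ay": 28.7, "az": -5.7, "x": 0, "y": 0.205, "z": 0, "claw": 0},
    {"ax": -2.1, "ay": 28.7, "az": -5.7, "x": 0, "y": 0.24, "z": 0, "claw": 0},
    {"ax": -2.1, "ay": 28.7, "az": -5.7, "x": 0, "y": 0.275, "z": 0, "claw": 0},
    {"ax": -2.1, "ay": 28.7, "az": -5.7, "x": 0, "y": 0.305, "z": 0, "claw": 0},
    {"ax": -2.1, "ay": 28.7, "az": -5.7, "x": 0, "y": 0.331, "z": 0, "claw": 0},
    {"ax": -2.1, "ay": 28.7, "az": -5.7, "x": 0, "y": 0.331, "z": 0, "claw": 0},
    {"ax": -2.1, "ay": 28.7, "az": -5.7, "x": 0, "y": 0.331, "z": 0, "claw": 0},
  ],
)

```text
time_s: 10.0
tool_pos: [0.4336, 0.1883, 0.2698]
tool_rot: [-179.6, -45.1, 90.9]
force: [-0.2, -1.2, -1.9]
grip_width: 0.0058
```

Call:
step_arm(
  series=[
    {"ax": 0, "ay": 0, "az": 0, "x": 0, "y": 0, "z": 0, "claw": 0},
    {"ax": 0, "ay": 0, "az": 0, "x": 0, "y": 0, "z": 0, "claw": 0},
  ],
)

```text
time_s: 10.2
tool_pos: [0.4351, 0.1873, 0.271]
tool_rot: [-179.7, -45.2, 90.8]
force: [0.3, -0.3, -1.5]
grip_width: 0.006
```

```bash
python3 - <<'E'
from h import *
import json
o=status.get_obs();print(o['time_s'],o['tool_pos'],o['tool_rot'],o['force'],o['grip_width'],o['joint_velocities'].round(1))
cv2.imwrite('pics/w11.png',vision.read_camera('wrist')[:,:,::-1])
cv2.imwrite('pics/side11.png',vision.read_camera('side')[:,:,::-1])
crop('pics/side11.png','pics/side11c.png',270,170,430,290,5)
json.dump(dict(tool_pos=list(o['tool_pos']),tool_rot=list(o['tool_rot'])),open('w11.json','w'))
G=goal(1.3,0,45);print(rel(G,o))
E
```

```text
10.2 [0.43507559 0.18734398 0.27100617] [-179.70627582  -45.1690063    90.78119702] [ 0.25106316 -0.32662652 -1.48836554] 0.005964276122809577 [ 0.  -0.1 -0.2 -0.3 -0.2  0.  -0.1]
[-0.16521183 -0.21042312  0.31080151]
```

View pics/w11.png

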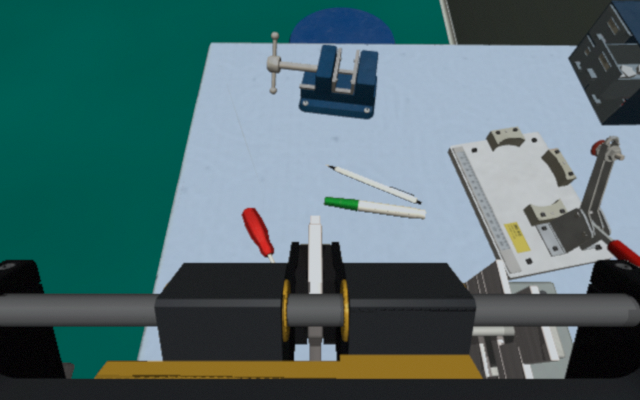

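View pics/side11c.png

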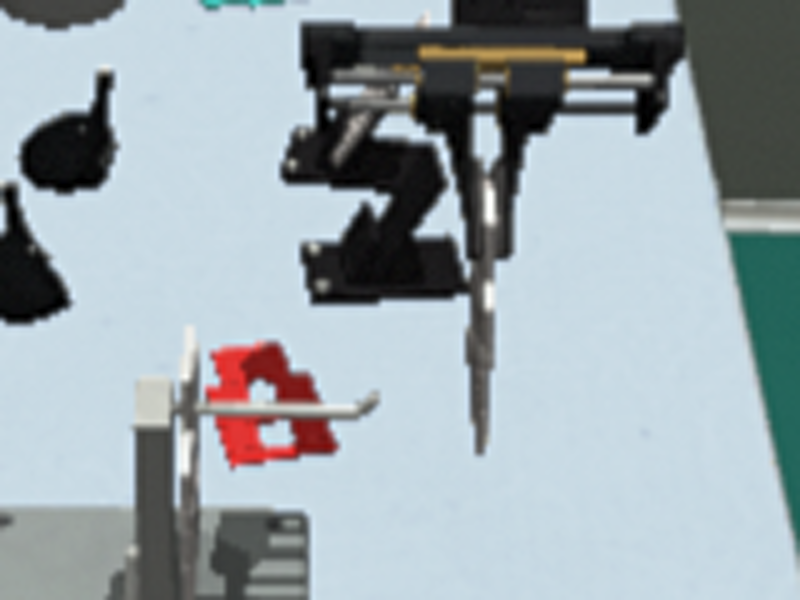

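```bash
python3 - <<'E'
from h import *
import json
w7=cam('wrist',json.load(open('w7.json')));t=cam('top')
C=lambda x,y:(320+(x+.5)/4-.5,10+(y+.5)/4-.5)
a=onz(w7,*C(158,103),.15);b=onz(w7,*C(345,214),.15);print(a,b,np.degrees(np.arctan2(b[1]-a[1],b[0]-a[0])))
print('tip top',onz(w7,*C(152,72),.162))
for n,p in dict(A=(38,265),B=(370,428),C=(372,655),D=(12,500)).items(): print(n,onz(w7,*C(*p),.014))
# top cam crop
cv2.imwrite('pics/top11.png',vision.read_camera('top')[:,:,::-1])
crop('pics/top11.png','pics/top11c.png',205,165,275,255,7)
print(status.get_obs()['time_s'])
E
```

```text
[0.49622955 0.17848702 0.15      ] [0.58392767 0.17962269 0.15      ] 0.7419236944153565
tip top [0.48586321 0.1730581  0.162     ]
A [0.5165099  0.24100786 0.014     ]
B [0.71695239 0.2520841  0.014     ]
C [0.71574527 0.1050718  0.014     ]
D [0.52150918 0.09734432 0.014     ]
10.35
```

View pics/top11c.png

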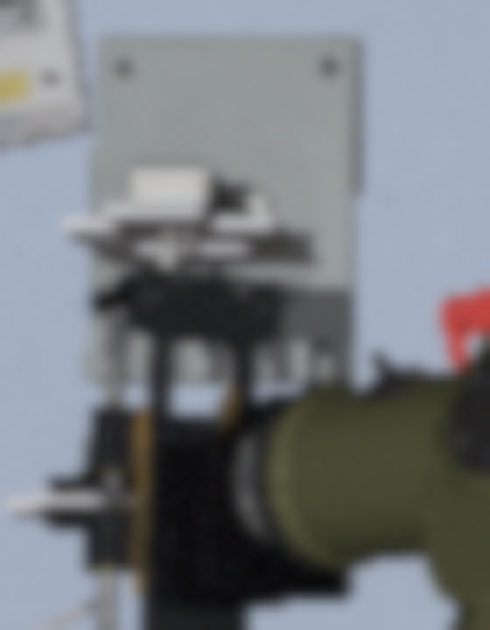

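Call:
step_arm(
  series=[
    {"ax": -0.1, "ay": -0.2, "az": 0.2, "x": 0, "y": 0, "z": -0.03, "claw": 0},
    {"ax": -0.1, "ay": -0.2, "az": 0.2, "x": 0, "y": 0, "z": -0.06, "claw": 0},
    {"ax": -0.1, "ay": -0.2, "az": 0.2, "x": 0, "y": 0, "z": -0.086, "claw": 0},
    {"ax": -0.1, "ay": -0.2, "az": 0.2, "x": 0.015, "y": 0, "z": -0.086, "claw": 0},
    {"ax": -0.1, "ay": -0.2, "az": 0.2, "x": 0.03, "y": 0, "z": -0.086, "claw": 0},
    {"ax": -0.1, "ay": -0.2, "az": 0.2, "x": 0.03, "y": 0, "z": -0.086, "claw": 0},
    {"ax": -0.1, "ay": -0.2, "az": 0.2, "x": 0.03, "y": 0, "z": -0.086, "claw": 0},
    {"ax": -0.1, "ay": -0.2, "az": 0.2, "x": 0.03, "y": 0, "z": -0.086, "claw": 0},
  ],
)

```text
time_s: 11.15
tool_pos: [0.4643, 0.1885, 0.1855]
tool_rot: [180.0, -45.1, 91.3]
force: [-0.2, -0.8, -2.0]
grip_width: 0.0061
```

```bash
python3 - <<'E'
from h import *
import json
o=status.get_obs();print(o['time_s'],o['tool_pos'],o['tool_rot'],o['force'],o['grip_width'])
cv2.imwrite('pics/w12.png',vision.read_camera('wrist')[:,:,::-1])
cv2.imwrite('pics/side12.png',vision.read_camera('side')[:,:,::-1])
crop('pics/side12.png','pics/side12c.png',280,200,400,290,6)
s=cam('side');tz=R.from_euler('xyz',o['tool_rot'],degrees=True).as_matrix()[:,2]
G=o['tool_pos']-.011*tz;print(G)
P=[G+[0,0,-.024],G+[0,0,-.054],G+[0,0,.012],[.494,.1785,.15],[.482,.178,.162]]
print(((proj(s,P)-[280,200])*6).round(0))
E
```

```text
11.15 [0.46426939 0.18850165 0.18552572] [179.96415456 -45.06618491  91.34875583] [-0.22645455 -0.82546373 -2.02608439] 0.006073983749542179
[0.4644458  0.18071649 0.19329491]
[[438. 287.]
 [436. 339.]
 [442. 222.]
 [370. 315.]
 [398. 295.]]
```

View pics/side12c.png

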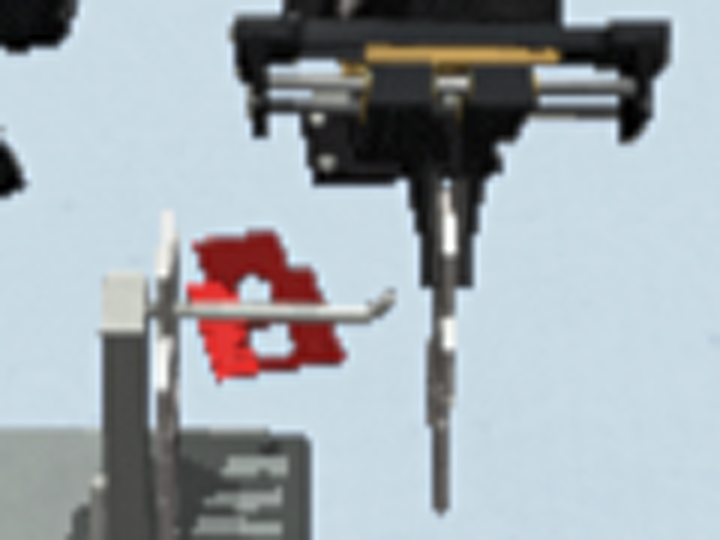

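View pics/w12.png

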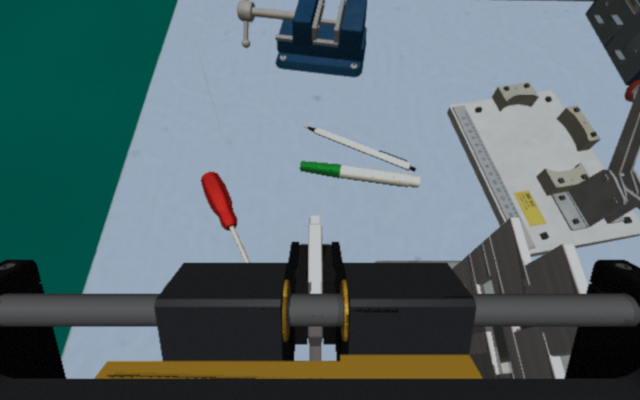

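```bash
python3 - <<'E'
from h import *
s=cam('side');o=status.get_obs();tz=R.from_euler('xyz',o['tool_rot'],degrees=True).as_matrix()[:,2]
G=o['tool_pos']-.011*tz
P=[G+[0,.044,-.024],G+[0,.044,-.12],G+[0,.023,.012],G+[0,.023,-.024]]
print(((proj(s,P)-[280,200])*6).round(0))
# large plate for check: hung, z slot=.139, center .115; x .586
L=np.array([.586,.1795,.115]);print(((proj(s,L+[[0,.055,-.075],[0,.055,.039],[0,.024,.075],[0,.024,.039]])-[280,200])*6).round(0))
crop('pics/side12.png','pics/side12d.png',295,200,375,320,5)
E
```

```text
[[440. 353.]
 [431. 517.]
 [442. 256.]
 [439. 321.]]
[[159. 578.]
 [155. 387.]
 [158. 276.]
 [160. 340.]]
```

View pics/side12d.png

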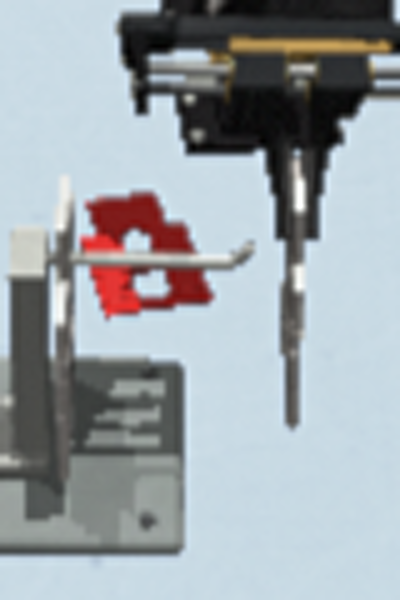

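Call:
step_arm(
  series=[
    {"ax": 0, "ay": 0, "az": 0, "x": 0.008, "y": -0.0015, "z": 0, "claw": 0},
    {"ax": 0, "ay": 0, "az": 0, "x": 0.014, "y": -0.0015, "z": 0, "claw": 0},
    {"ax": 0, "ay": 0, "az": 0, "x": 0.02, "y": -0.0015, "z": 0, "claw": 0},
    {"ax": 0, "ay": 0, "az": 0, "x": 0.026, "y": -0.0015, "z": 0, "claw": 0},
  ],
)

```text
time_s: 11.65
tool_pos: [0.4916, 0.1871, 0.1857]
tool_rot: [179.9, -45.1, 91.4]
force: [0.0, 0.9, -2.0]
grip_width: 0.006
```

Call:
step_arm(
  series=[
    {"ax": 0, "ay": 0, "az": 0, "x": 0.006, "y": 0, "z": 0, "claw": 0},
    {"ax": 0, "ay": 0, "az": 0, "x": 0.012, "y": 0, "z": 0, "claw": 0},
    {"ax": 0, "ay": 0, "az": 0, "x": 0.018, "y": 0, "z": 0, "claw": 0},
    {"ax": 0, "ay": 0, "az": 0, "x": 0.018, "y": 0, "z": 0, "claw": 0},
  ],
)

```text
time_s: 12.05
tool_pos: [0.5097, 0.1871, 0.1857]
tool_rot: [179.9, -45.1, 91.4]
force: [-0.3, 0.5, -1.8]
grip_width: 0.006
```

```bash
python3 - <<'E'
from h import *
o=status.get_obs();print(o['time_s'],o['tool_pos'],o['tool_rot'],o['force'],o['wrist_torque'])
cv2.imwrite('pics/side13.png',vision.read_camera('side')[:,:,::-1])
crop('pics/side13.png','pics/side13c.png',280,200,400,290,6)
E
```

```text
12.05 [0.50971682 0.18710247 0.18566358] [179.88779529 -45.07933062  91.37894704] [-0.30992682  0.49117362 -1.84514919] [-1.14294743e+00  1.30991599e-01 -1.13648175e-03]
```

View pics/side13c.png

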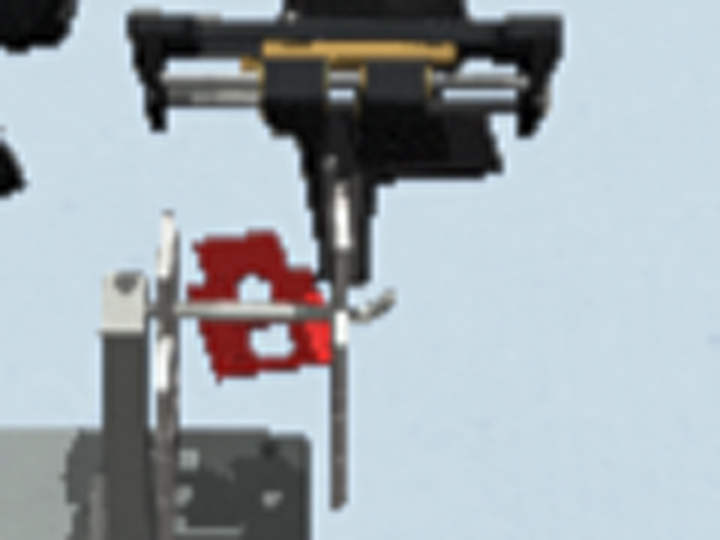

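Call:
step_arm(
  series=[
    {"ax": 0, "ay": 0, "az": 0, "x": 0.01, "y": 0.0003, "z": 0, "claw": 0},
    {"ax": 0, "ay": 0, "az": 0, "x": 0.02, "y": 0.0005, "z": -0.003, "claw": 0},
    {"ax": 0, "ay": 0, "az": 0, "x": 0.032, "y": 0.0005, "z": -0.006, "claw": 0},
    {"ax": 0, "ay": 0, "az": 0, "x": 0.032, "y": 0.0005, "z": -0.009, "claw": 0},
    {"ax": 0, "ay": 0, "az": 0, "x": 0.032, "y": 0.0005, "z": -0.011, "claw": 0},
    {"ax": 0, "ay": 0, "az": 0, "x": 0.032, "y": 0.0005, "z": -0.012, "claw": 0},
    {"ax": 0, "ay": 0, "az": 0, "x": 0.032, "y": 0.0005, "z": -0.012, "claw": 0},
  ],
)

```text
time_s: 12.8
tool_pos: [0.5404, 0.1877, 0.1733]
tool_rot: [180.0, -45.1, 91.3]
force: [-0.5, -0.5, -1.6]
grip_width: 0.0059
```

Call:
step_arm(
  series=[
    {"ax": 0, "ay": 0, "az": 0, "x": 0, "y": 0, "z": -0.001, "claw": 0},
    {"ax": 0, "ay": 0, "az": 0, "x": 0, "y": 0, "z": -0.002, "claw": 0},
    {"ax": 0, "ay": 0, "az": 0, "x": 0, "y": 0, "z": -0.002, "claw": 0},
  ],
)

```text
time_s: 13.1
tool_pos: [0.5407, 0.1876, 0.1716]
tool_rot: [179.9, -45.1, 91.4]
force: [0.4, -0.5, -1.0]
grip_width: 0.0058
```

Call:
step_arm(
  series=[
    {"ax": 0, "ay": 0, "az": 0, "x": 0, "y": 0, "z": -0.001, "claw": 0},
    {"ax": 0, "ay": 0, "az": 0, "x": 0, "y": 0, "z": -0.0015, "claw": 0},
    {"ax": 0, "ay": 0, "az": 0, "x": 0, "y": 0, "z": -0.0015, "claw": 0},
  ],
)

```text
time_s: 13.4
tool_pos: [0.5408, 0.1876, 0.17]
tool_rot: [179.9, -45.1, 91.4]
force: [-0.2, -0.9, -2.2]
grip_width: 0.0058
```

```bash
python3 - <<'E'
from h import *
o=status.get_obs();print(o['time_s'],o['tool_pos'],o['tool_rot'],o['force'],o['wrist_torque'])
cv2.imwrite('pics/side14.png',vision.read_camera('side')[:,:,::-1])
crop('pics/side14.png','pics/side14c.png',280,200,400,290,6)
E
```

```text
13.4 [0.54079385 0.18761781 0.17001918] [179.93320097 -45.06824126  91.36488866] [-0.17047222 -0.89570137 -2.15804149] [-1.15637451  0.06755694 -0.03902803]
```

View pics/side14c.png

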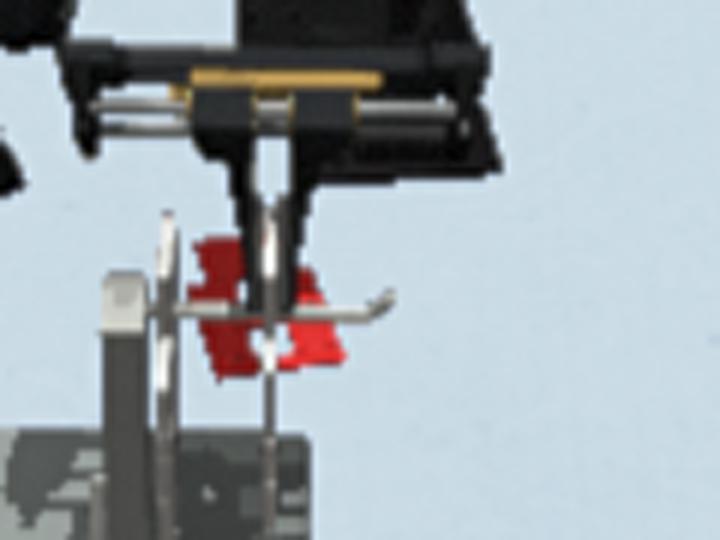

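Call:
step_arm(
  series=[
    {"ax": 0, "ay": 0, "az": 0, "x": 0, "y": 0, "z": -0.001, "claw": 0},
    {"ax": 0, "ay": 0, "az": 0, "x": 0, "y": 0, "z": -0.001, "claw": 0},
  ],
)

```text
time_s: 13.65
tool_pos: [0.5408, 0.1876, 0.169]
tool_rot: [179.9, -45.1, 91.4]
force: [0.1, 0.8, -1.4]
grip_width: 0.006
```

Call:
step_arm(
  series=[
    {"ax": 0, "ay": 0, "az": 0, "x": 0, "y": 0, "z": 0, "claw": 22},
    {"ax": 0, "ay": 0, "az": 0, "x": 0, "y": 0, "z": 0, "claw": 22},
    {"ax": 0, "ay": 0, "az": 0, "x": 0, "y": 0, "z": 0, "claw": 22},
    {"ax": 0, "ay": 0, "az": 0, "x": 0, "y": 0, "z": 0, "claw": 22},
  ],
)

```text
time_s: 14.05
tool_pos: [0.541, 0.1877, 0.1694]
tool_rot: [179.9, -45.1, 91.4]
force: [0.1, 0.5, -0.1]
grip_width: 0.0185
```

```bash
python3 - <<'E'
from h import *
o=status.get_obs();print(o['time_s'],o['tool_pos'],o['tool_rot'],o['force'],o['wrist_torque'])
cv2.imwrite('pics/side15.png',vision.read_camera('side')[:,:,::-1])
crop('pics/side15.png','pics/side15c.png',280,200,400,290,6)
E
```

```text
14.05 [0.5409812  0.18771852 0.16937107] [179.89433114 -45.07907234  91.39289855] [ 0.09047369  0.52488894 -0.13510109] [-0.89085593  0.03397457 -0.04288896]
```

View pics/side15c.png

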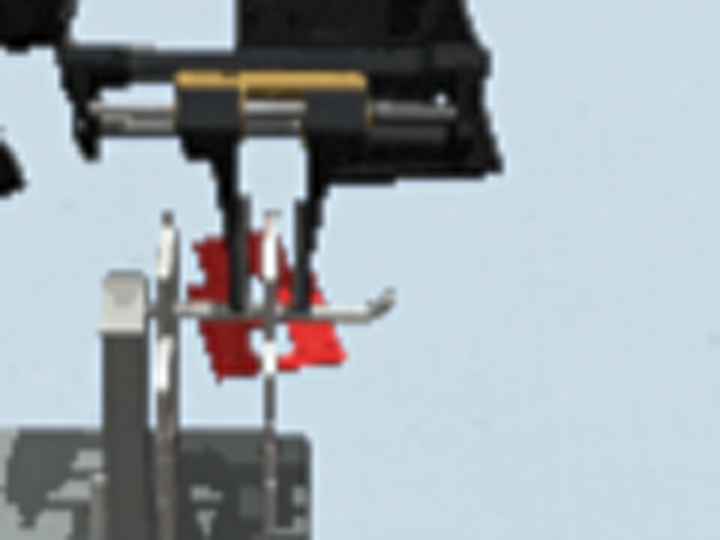

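Call:
step_arm(
  series=[
    {"ax": 0, "ay": 0, "az": 0, "x": 0, "y": -0.015, "z": 0.015, "claw": 22},
    {"ax": 0, "ay": 0, "az": 0, "x": 0, "y": -0.035, "z": 0.035, "claw": 22},
    {"ax": 0, "ay": 0, "az": 0, "x": -0.01, "y": -0.06, "z": 0.065, "claw": 22},
    {"ax": 0, "ay": 0, "az": 0, "x": -0.02, "y": -0.07, "z": 0.1, "claw": 22},
    {"ax": -8, "ay": 0, "az": 0, "x": -0.03, "y": -0.07, "z": 0.12, "claw": 22},
    {"ax": -16, "ay": 0, "az": 0, "x": -0.04, "y": -0.06, "z": 0.13, "claw": 30},
    {"ax": -24, "ay": 0, "az": 0, "x": -0.05, "y": -0.05, "z": 0.13, "claw": 40},
    {"ax": -32, "ay": 0, "az": 0, "x": -0.05, "y": -0.04, "z": 0.13, "claw": 40},
    {"ax": -40, "ay": 0, "az": 0, "x": -0.05, "y": -0.03, "z": 0.13, "claw": 40},
    {"ax": -45, "ay": 0, "az": 0, "x": -0.05, "y": -0.02, "z": 0.13, "claw": 40},
  ],
)

```text
time_s: 15.1
tool_pos: [0.4905, 0.1703, 0.3009]
tool_rot: [-179.3, 0.1, 91.1]
force: [-0.2, -0.2, -0.2]
grip_width: 0.0344
```

```bash
python3 - <<'E'
from h import *
o=status.get_obs();print(o['time_s'],o['tool_pos'],o['tool_rot'],o['force'],o['qpos'])
cv2.imwrite('pics/side16.png',vision.read_camera('side')[:,:,::-1])
crop('pics/side16.png','pics/side16c.png',280,200,400,290,6)
print(rel(R.from_euler('xyz',[180,0,181],degrees=True)))
E
```

```text
15.1 [0.49053172 0.17029405 0.3008696 ] [-1.79319763e+02  1.09408680e-01  9.11465990e+01] [-0.21061191 -0.16816992 -0.18723985] [  3.37734898   2.62045878 -26.11491474  93.80851688   1.00937484
  84.51199805 -21.67714646]
[ 0.65978396 -0.52501955 89.4323003 ]
```

View pics/side16c.png

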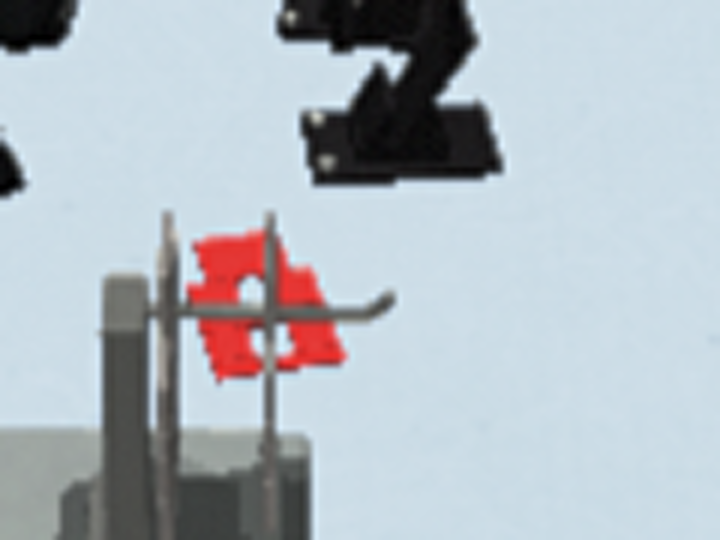

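Call:
step_arm(
  series=[
    {"ax": 0, "ay": 0, "az": 8.2, "x": 0, "y": 0, "z": 0, "claw": 40},
    {"ax": 0, "ay": 0, "az": 16.4, "x": 0, "y": 0, "z": 0, "claw": 40},
    {"ax": 0, "ay": 0, "az": 24.6, "x": 0, "y": 0.002, "z": 0, "claw": 40},
    {"ax": 0, "ay": 0, "az": 32.8, "x": 0, "y": 0.004, "z": 0, "claw": 40},
    {"ax": 0, "ay": 0, "az": 41, "x": 0, "y": 0.006, "z": 0, "claw": 40},
    {"ax": 0, "ay": 0, "az": 49.2, "x": 0, "y": 0.008, "z": 0, "claw": 40},
    {"ax": 0, "ay": 0, "az": 57.4, "x": 0, "y": 0.008, "z": 0, "claw": 40},
    {"ax": 0.2, "ay": 0, "az": 65.6, "x": 0, "y": 0.008, "z": 0, "claw": 40},
    {"ax": 0.4, "ay": -0.2, "az": 73.8, "x": 0, "y": 0.008, "z": 0, "claw": 40},
    {"ax": 0.5, "ay": -0.4, "az": 82, "x": 0, "y": 0.008, "z": 0, "claw": 40},
    {"ax": 0.7, "ay": -0.5, "az": 89.4, "x": 0, "y": 0.008, "z": 0, "claw": 40},
    {"ax": 0.7, "ay": -0.5, "az": 89.4, "x": 0, "y": 0.008, "z": 0, "claw": 40},
  ],
)

```text
time_s: 16.35
tool_pos: [0.4907, 0.1754, 0.2991]
tool_rot: [-179.9, -0.2, -179.6]
force: [-0.3, 0.1, -0.8]
grip_width: 0.0345
```

Call:
step_arm(
  series=[
    {"ax": 0, "ay": 0, "az": 0, "x": 0, "y": 0, "z": 0, "claw": 40},
    {"ax": 0, "ay": 0, "az": 0, "x": 0, "y": 0, "z": 0, "claw": 40},
    {"ax": 0, "ay": 0, "az": 0, "x": 0, "y": 0, "z": 0, "claw": 40},
  ],
)

```text
time_s: 16.65
tool_pos: [0.4908, 0.1757, 0.2991]
tool_rot: [-179.9, -0.2, -179.7]
force: [0.2, 1.0, -1.3]
grip_width: 0.0347
```

```bash
python3 - <<'E'
from h import *
import json
o=status.get_obs();print(o['time_s'],o['tool_pos'],o['tool_rot'],o['force'],o['grip_width'],o['joint_velocities'].round(1))
cv2.imwrite('pics/w17.png',vision.read_camera('wrist')[:,:,::-1])
json.dump(dict(tool_pos=list(o['tool_pos']),tool_rot=list(o['tool_rot'])),open('w17.json','w'))
print(rel(R.from_euler('xyz',[180,0,181],degrees=True)))
E
```

```text
16.65 [0.49080211 0.17568678 0.29909141] [-179.8807081    -0.20618243 -179.69803809] [ 0.16433933  1.01808804 -1.29616893] 0.03472552330369004 [-0.  -0.1  0.  -0.1 -0.   0.   0.3]
[ 0.12483394 -0.20244521  0.67717559]
```

View pics/w17.png

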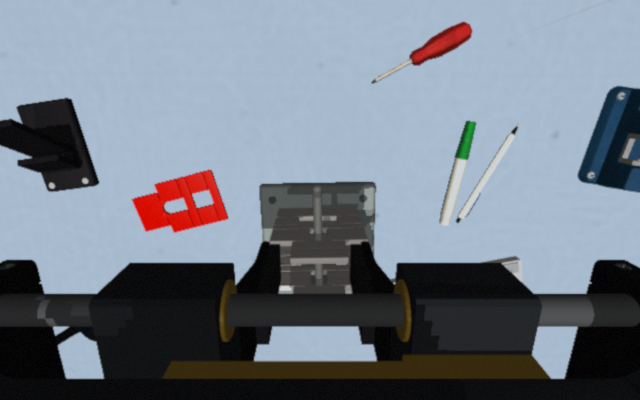

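Call:
step_arm(
  series=[
    {"ax": 0.1, "ay": -0.2, "az": 0.7, "x": 0, "y": 0.003, "z": -0.03, "claw": 40},
    {"ax": 0.1, "ay": -0.2, "az": 0.7, "x": 0, "y": 0.003, "z": -0.06, "claw": 40},
    {"ax": 0.1, "ay": -0.2, "az": 0.7, "x": 0, "y": 0.003, "z": -0.095, "claw": 40},
    {"ax": 0.1, "ay": -0.2, "az": 0.7, "x": 0, "y": 0.003, "z": -0.13, "claw": 40},
    {"ax": 0.1, "ay": -0.2, "az": 0.7, "x": 0, "y": 0.003, "z": -0.15, "claw": 40},
    {"ax": 0.1, "ay": -0.2, "az": 0.7, "x": 0, "y": 0.003, "z": -0.159, "claw": 40},
    {"ax": 0.1, "ay": -0.2, "az": 0.7, "x": 0, "y": 0.003, "z": -0.159, "claw": 40},
    {"ax": 0.1, "ay": -0.2, "az": 0.7, "x": 0, "y": 0.003, "z": -0.159, "claw": 40},
  ],
)

```text
time_s: 17.5
tool_pos: [0.4916, 0.179, 0.1412]
tool_rot: [180.0, 0.1, -178.9]
force: [0.7, 0.8, 0.2]
grip_width: 0.0347
```

```bash
python3 - <<'E'
from h import *
o=status.get_obs();print(o['time_s'],o['tool_pos'],o['tool_rot'],o['force'],o['grip_width'])
cv2.imwrite('pics/side18.png',vision.read_camera('side')[:,:,::-1])
crop('pics/side18.png','pics/side18c.png',280,190,400,290,6)
E
```

```text
17.5 [0.49162635 0.17903305 0.14124796] [ 1.79994990e+02  9.67666778e-02 -1.78939274e+02] [0.66690471 0.75382733 0.19359589] 0.03468127776173465
```

View pics/side18c.png

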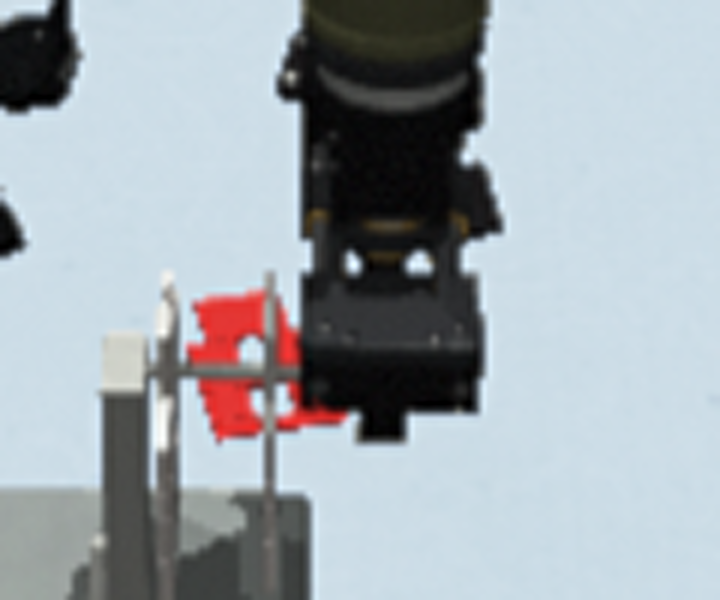

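Call:
step_arm(
  series=[
    {"ax": 0, "ay": 0, "az": 0, "x": 0.012, "y": 0, "z": 0, "claw": 40},
    {"ax": 0, "ay": 0, "az": 0, "x": 0.022, "y": 0, "z": 0, "claw": 40},
    {"ax": 0, "ay": 0, "az": 0, "x": 0.03, "y": 0, "z": 0, "claw": 40},
    {"ax": 0, "ay": 0, "az": 0, "x": 0.035, "y": 0, "z": 0, "claw": 40},
    {"ax": 0, "ay": 0, "az": 0, "x": 0.039, "y": 0, "z": 0, "claw": 40},
    {"ax": 0, "ay": 0, "az": 0, "x": 0.043, "y": 0.0005, "z": 0, "claw": 40},
    {"ax": 0, "ay": 0, "az": 0, "x": 0.047, "y": 0.0005, "z": 0, "claw": 40},
    {"ax": 0, "ay": 0, "az": 0, "x": 0.051, "y": 0.0005, "z": 0, "claw": 40},
    {"ax": 0, "ay": 0, "az": 0, "x": 0.055, "y": 0.0005, "z": 0, "claw": 40},
    {"ax": 0, "ay": 0, "az": 0, "x": 0.059, "y": 0.0005, "z": 0, "claw": 40},
    {"ax": 0, "ay": 0, "az": 0, "x": 0.063, "y": 0.0005, "z": 0, "claw": 40},
    {"ax": 0, "ay": 0, "az": 0, "x": 0.066, "y": 0.0005, "z": 0, "claw": 40},
  ],
)

```text
time_s: 18.75
tool_pos: [0.5572, 0.1791, 0.1401]
tool_rot: [-180.0, 0.0, -178.9]
force: [-0.7, 0.6, -0.4]
grip_width: 0.035
```

```bash
python3 - <<'E'
from h import *
o=status.get_obs();print(o['time_s'],o['tool_pos'],o['tool_rot'],o['force'],o['grip_width'])
cv2.imwrite('pics/side19.png',vision.read_camera('side')[:,:,::-1])
crop('pics/side19.png','pics/side19c.png',280,190,400,290,6)
E
```

```text
18.75 [0.55722994 0.17909521 0.14008784] [-1.79971955e+02  5.80390805e-03 -1.78934855e+02] [-0.68260582  0.62692907 -0.39088556] 0.0349605463373948
```

View pics/side19c.png

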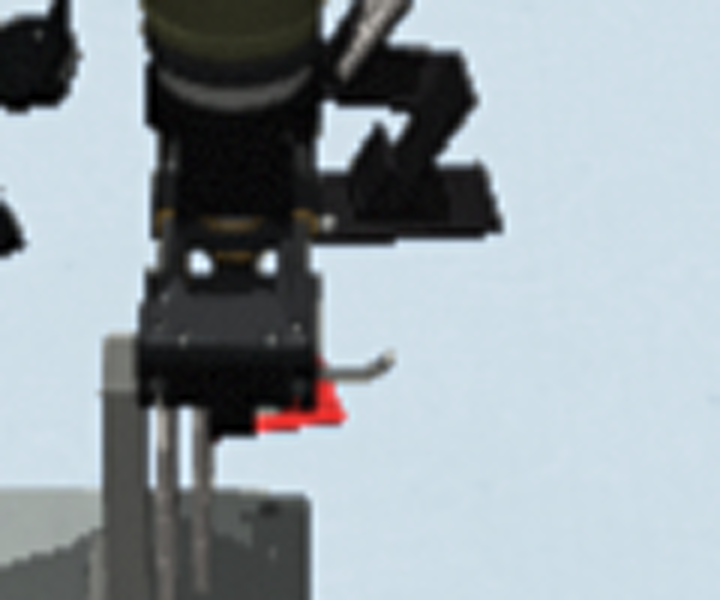

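Call:
step_arm(
  series=[
    {"ax": 0, "ay": 0, "az": 0, "x": 0.002, "y": 0, "z": 0, "claw": 40},
    {"ax": 0, "ay": 0, "az": 0, "x": 0.004, "y": 0, "z": 0, "claw": 40},
    {"ax": 0, "ay": 0, "az": 0, "x": 0.006, "y": 0, "z": 0, "claw": 40},
    {"ax": 0, "ay": 0, "az": 0, "x": 0.008, "y": 0, "z": 0, "claw": 40},
    {"ax": 0, "ay": 0, "az": 0, "x": 0.01, "y": 0, "z": 0, "claw": 40},
    {"ax": 0, "ay": 0, "az": 0, "x": 0.011, "y": 0, "z": 0, "claw": 40},
  ],
)

```text
time_s: 19.4
tool_pos: [0.5679, 0.1792, 0.1401]
tool_rot: [-180.0, -0.0, -178.9]
force: [-1.4, -0.5, 1.7]
grip_width: 0.0348
```

Call:
step_arm(
  series=[
    {"ax": 0, "ay": 0, "az": 0, "x": 0.001, "y": 0, "z": 0, "claw": 40},
    {"ax": 0, "ay": 0, "az": 0, "x": 0.002, "y": 0, "z": 0, "claw": 40},
    {"ax": 0, "ay": 0, "az": 0, "x": 0.003, "y": 0, "z": 0, "claw": 40},
  ],
)

```text
time_s: 19.7
tool_pos: [0.5708, 0.1792, 0.1402]
tool_rot: [-180.0, -0.0, -178.9]
force: [-1.3, -0.2, 0.6]
grip_width: 0.0348
```

Call:
step_arm(
  series=[
    {"ax": 0, "ay": 0, "az": 0, "x": 0.0005, "y": 0, "z": 0, "claw": 40},
    {"ax": 0, "ay": 0, "az": 0, "x": 0.001, "y": 0, "z": 0, "claw": 40},
  ],
)

```text
time_s: 19.9
tool_pos: [0.5718, 0.1792, 0.1401]
tool_rot: [-180.0, -0.0, -178.9]
force: [-1.3, -0.7, 0.8]
grip_width: 0.0353
```

Call:
step_arm(
  series=[
    {"ax": 0, "ay": 0, "az": 0, "x": 0.0005, "y": 0, "z": 0, "claw": 40},
    {"ax": 0, "ay": 0, "az": 0, "x": 0.001, "y": 0, "z": 0, "claw": 40},
  ],
)

```text
time_s: 20.1
tool_pos: [0.5729, 0.1792, 0.1402]
tool_rot: [-180.0, 0.0, -178.9]
force: [-1.3, -0.2, 1.2]
grip_width: 0.035
```

```bash
python3 - <<'E'
from h import *
o=status.get_obs();print(o['time_s'],o['tool_pos'],o['tool_rot'],o['force'],o['grip_width'])
cv2.imwrite('pics/side20.png',vision.read_camera('side')[:,:,::-1])
crop('pics/side20.png','pics/side20c.png',280,220,360,310,6)
E
```

```text
20.1 [0.57285625 0.17917237 0.14016093] [-1.79971605e+02  3.80546399e-03 -1.78925976e+02] [-1.30530448 -0.1810952   1.17171424] 0.03499637990074492
```

View pics/side20c.png

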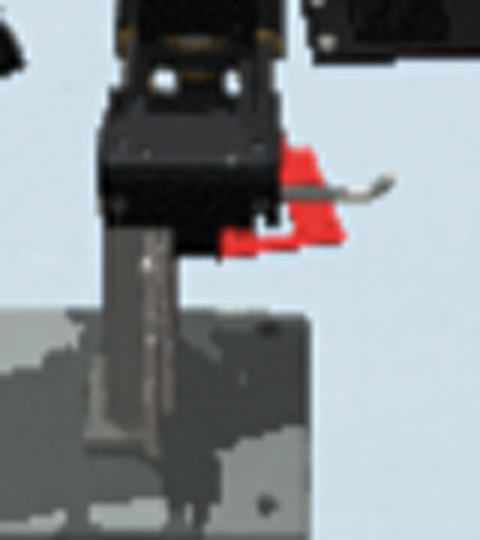

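Call:
step_arm(
  series=[
    {"ax": 0, "ay": 0, "az": 0, "x": 0.0005, "y": 0, "z": 0, "claw": 40},
    {"ax": 0, "ay": 0, "az": 0, "x": 0.001, "y": 0, "z": 0, "claw": 40},
  ],
)

```text
time_s: 20.35
tool_pos: [0.5734, 0.1792, 0.1401]
tool_rot: [-180.0, -0.1, -178.9]
force: [-4.4, -1.3, 1.1]
grip_width: 0.0346
```

Call:
step_arm(
  series=[
    {"ax": 0, "ay": 0, "az": 0, "x": 0.0005, "y": 0, "z": 0, "claw": 40},
    {"ax": 0, "ay": 0, "az": 0, "x": 0.001, "y": 0, "z": 0, "claw": 40},
  ],
)

```text
time_s: 20.55
tool_pos: [0.5734, 0.1792, 0.1401]
tool_rot: [-179.9, -0.2, -178.9]
force: [-7.0, -1.1, 4.9]
grip_width: 0.0345
```

Call:
step_arm(
  series=[
    {"ax": 0, "ay": 0, "az": 0, "x": -0.003, "y": 0, "z": 0, "claw": 40},
    {"ax": 0, "ay": 0, "az": 0, "x": -0.01, "y": 0, "z": 0, "claw": 40},
    {"ax": 0, "ay": 0, "az": 0, "x": -0.03, "y": 0, "z": 0, "claw": 40},
    {"ax": 0, "ay": 0, "az": 0, "x": -0.06, "y": 0, "z": 0, "claw": 40},
    {"ax": 0, "ay": 0, "az": 0, "x": -0.08, "y": 0, "z": 0.02, "claw": 40},
    {"ax": 0, "ay": 0, "az": 0, "x": -0.09, "y": 0, "z": 0.06, "claw": 40},
    {"ax": 0, "ay": 0, "az": 0, "x": -0.09, "y": 0, "z": 0.1, "claw": 40},
    {"ax": 0, "ay": 0, "az": 0, "x": -0.09, "y": 0, "z": 0.13, "claw": 40},
    {"ax": 0, "ay": 0, "az": 0, "x": -0.09, "y": 0, "z": 0.15, "claw": 40},
    {"ax": 0, "ay": 0, "az": 0, "x": -0.09, "y": 0, "z": 0.15, "claw": 40},
    {"ax": 0, "ay": 0, "az": 0, "x": -0.09, "y": 0, "z": 0.15, "claw": 40},
  ],
)

```text
time_s: 21.65
tool_pos: [0.4848, 0.1791, 0.2898]
tool_rot: [-180.0, 0.1, -178.9]
force: [0.2, -1.1, -1.3]
grip_width: 0.0348
```

```bash
python3 - <<'E'
from h import *
import json
o=status.get_obs();print(o['time_s'],o['tool_pos'],o['tool_rot'],o['force'],o['joint_velocities'].round(1))
cv2.imwrite('pics/w21.png',vision.read_camera('wrist')[:,:,::-1])
cv2.imwrite('pics/side21.png',vision.read_camera('side')[:,:,::-1])
crop('pics/side21.png','pics/side21c.png',280,210,400,310,6)
crop('pics/w21.png','pics/w21c.png',230,150,400,300,4)
json.dump(dict(tool_pos=list(o['tool_pos']),tool_rot=list(o['tool_rot'])),open('w21.json','w'))
E
```

```text
21.65 [0.48484638 0.17905431 0.28984588] [-1.79962720e+02  5.61073261e-02 -1.78937557e+02] [ 0.17598115 -1.11347063 -1.3143453 ] [-0.   1.1  0.1  1.5  0.1  0.1  0.1]
```

View pics/side21c.png

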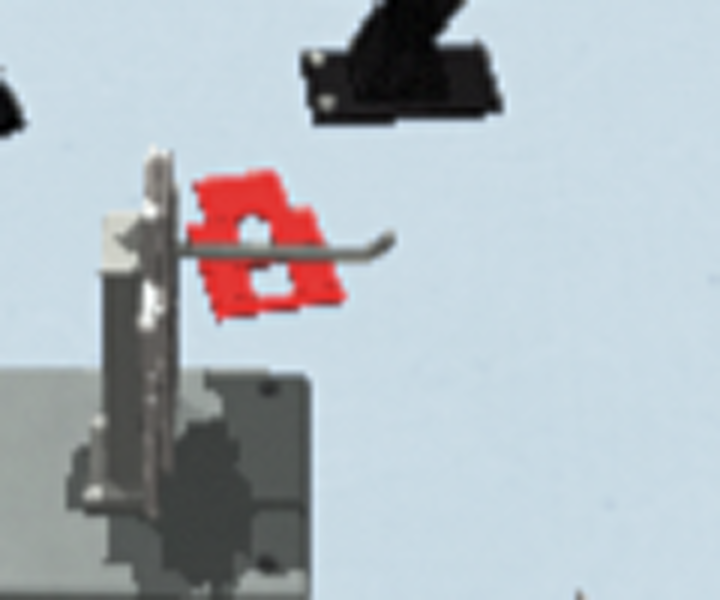

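View pics/w21c.png

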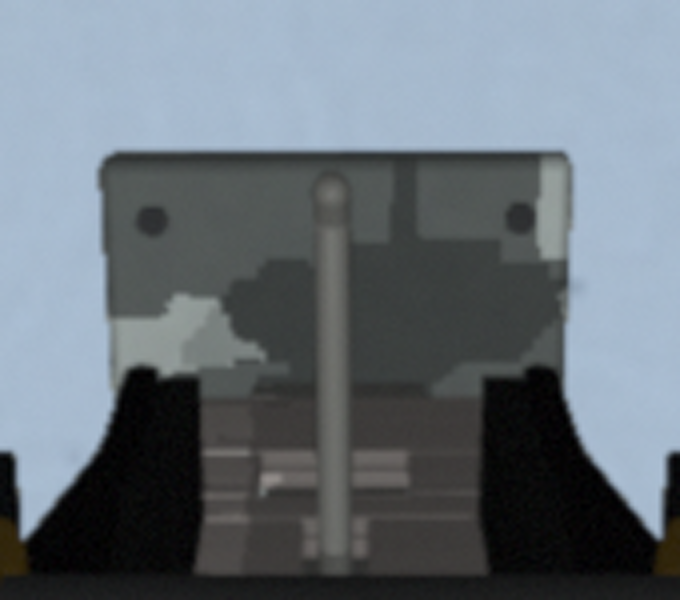

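```bash
python3 - <<'E'
from h import *
o=status.get_obs();print(rel(goal(-10,.5,45),o))
crop('pics/w4.png','pics/w4s.png',290,130,400,240,6)
E
```

```text
[ 56.1752497    8.65698594 -82.44184915]
```

View pics/w4s.png

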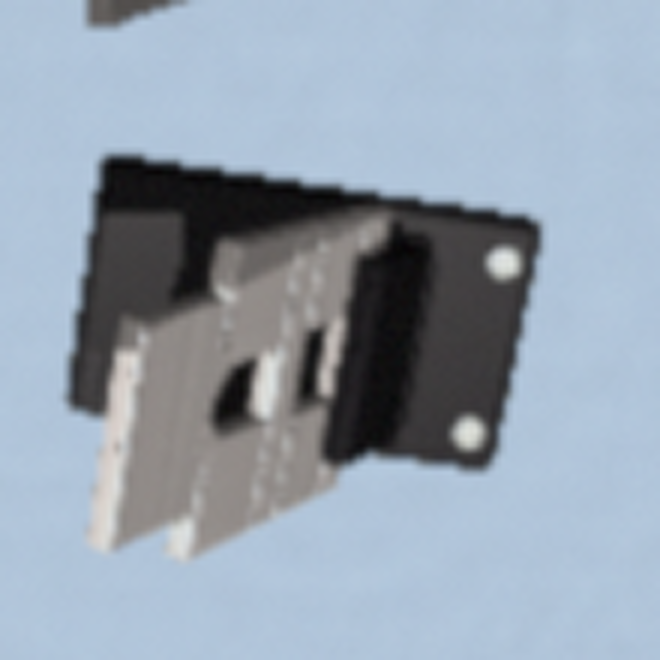

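Call:
step_arm(
  series=[
    {"ax": 4.7, "ay": 0.7, "az": -6.9, "x": -0.005, "y": -0.04, "z": 0.02, "claw": 40},
    {"ax": 9.4, "ay": 1.4, "az": -13.8, "x": -0.01, "y": -0.085, "z": 0.03, "claw": 40},
    {"ax": 14, "ay": 2.2, "az": -20.6, "x": -0.017, "y": -0.13, "z": 0.03, "claw": 40},
    {"ax": 18.7, "ay": 2.9, "az": -27.5, "x": -0.025, "y": -0.175, "z": 0.03, "claw": 40},
    {"ax": 23.4, "ay": 3.6, "az": -34.4, "x": -0.032, "y": -0.22, "z": 0.03, "claw": 40},
    {"ax": 28.1, "ay": 4.3, "az": -41.2, "x": -0.04, "y": -0.265, "z": 0.03, "claw": 40},
    {"ax": 32.8, "ay": 5.1, "az": -48.1, "x": -0.047, "y": -0.31, "z": 0.03, "claw": 50},
    {"ax": 37.4, "ay": 5.8, "az": -55, "x": -0.055, "y": -0.355, "z": 0.03, "claw": 60},
    {"ax": 42.1, "ay": 6.5, "az": -61.8, "x": -0.062, "y": -0.4, "z": 0.02, "claw": 60},
    {"ax": 46.8, "ay": 7.2, "az": -68.7, "x": -0.07, "y": -0.445, "z": 0.01, "claw": 60},
    {"ax": 51.5, "ay": 7.9, "az": -75.6, "x": -0.075, "y": -0.49, "z": 0, "claw": 60},
    {"ax": 56.2, "ay": 8.7, "az": -82.4, "x": -0.08, "y": -0.535, "z": -0.01, "claw": 60},
  ],
)

```text
time_s: 22.95
tool_pos: [0.404, -0.3576, 0.2781]
tool_rot: [142.4, -38.6, 105.2]
force: [1.4, 0.3, 1.0]
grip_width: 0.0521
```

Call:
step_arm(
  series=[
    {"ax": 0, "ay": 0, "az": 0, "x": 0, "y": 0, "z": 0, "claw": 60},
    {"ax": 0, "ay": 0, "az": 0, "x": 0, "y": 0, "z": 0, "claw": 60},
    {"ax": 0, "ay": 0, "az": 0, "x": 0, "y": 0, "z": 0, "claw": 60},
    {"ax": 0, "ay": 0, "az": 0, "x": 0, "y": 0, "z": 0, "claw": 60},
  ],
)

```text
time_s: 23.35
tool_pos: [0.4058, -0.3543, 0.281]
tool_rot: [142.2, -38.2, 105.8]
force: [-0.0, 0.7, 0.8]
grip_width: 0.0524
```

```bash
python3 - <<'E'
from h import *
import json
o=status.get_obs();print(o['time_s'],o['tool_pos'],o['tool_rot'],o['joint_velocities'].round(1),o['qpos'])
cv2.imwrite('pics/w22.png',vision.read_camera('wrist')[:,:,::-1])
json.dump(dict(tool_pos=list(o['tool_pos']),tool_rot=list(o['tool_rot'])),open('w22.json','w'))
print(rel(goal(-10,.5,45),o))
E
```

```text
23.35 [ 0.40581708 -0.35428128  0.28098886] [142.21406533 -38.23867574 105.82927558] [-0.1 -0.5  0.2 -0.1  0.1  0.   0. ] [ 51.15283476  19.54483683  17.31973151  92.67886161 -47.42787854
 100.67249665  76.21535104]
[ 0.09229291  0.1048016  -0.15511172]
```

View pics/w22.png

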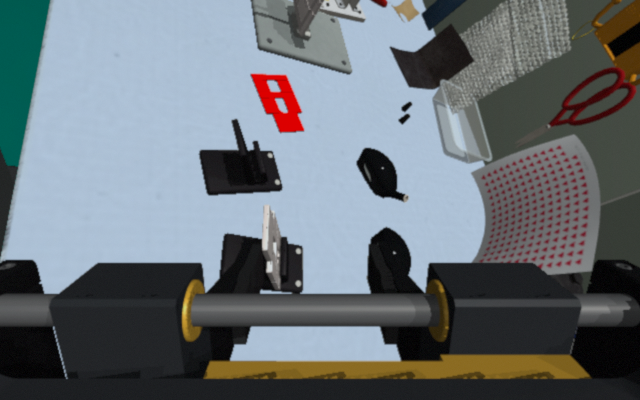

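```bash
python3 - <<'E'
from h import *
crop('pics/w22.png','pics/w22s.png',225,190,325,300,6)
E
```

```text
(no output)
```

View pics/w22s.png

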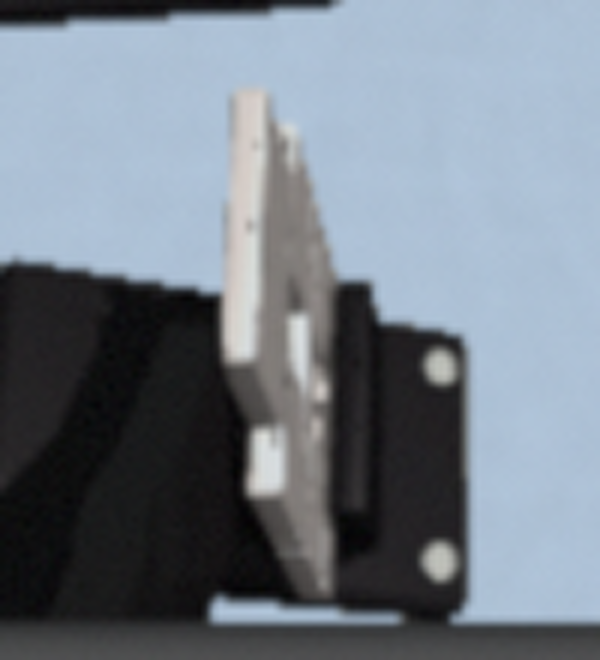

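```bash
python3 - <<'E'
from h import *
import json
w4=cam('wrist',json.load(open('w4.json')));w=cam('wrist',json.load(open('w22.json')))
A=lambda x,y:(225+(x+.5)/6-.5,190+(y+.5)/6-.5); B=lambda x,y:(290+(x+.5)/6-.5,130+(y+.5)/6-.5)
for n,a,b in[('backU',(270,92),(143,340)),('backL',(257,360),(117,547)),('frL',(222,362),(92,549)),('shL',(282,495),(190,557)),('boltU',(441,366),(504,263)),('boltL',(440,560),(469,433))]:
    print(n,*tri(w,A(*a),w4,B(*b)))
G=goal(-10,.5,45).as_matrix();print(G[:,1],G[:,2])
E
```

```text
backU [ 0.45646735 -0.25116107  0.1282646 ] 0.00041101088966413507
backL [ 0.45149846 -0.29517467  0.12289676] 5.8783937021248566e-05
frL [ 0.44618142 -0.29555015  0.12237671] 0.0007690410767872065
shL [ 0.46683164 -0.30907925  0.0920052 ] 0.0007136482561641198
boltU [ 0.54356964 -0.26213568  0.01385051] 9.036613686185693e-05
boltL [ 0.53706686 -0.30534098  0.01366105] 7.267653370254785e-05
[ 0.86425011 -0.15239061  0.47942554] [ 0.4566426   0.63749663 -0.62054458]
```

```bash
python3 - <<'E'
from h import *
G=goal(-8.7,.5,45);print(rel(G)); o=status.get_obs(); tz=G.as_matrix()[:,2]; T=np.array([.4569,-.2736,.1141])+.011*tz
for d in(.1,.05,0):print(T-d*tz-o['tool_pos'])
E
```

```text
[0.11526692 0.11233218 1.14925038]
[ 0.01178137  0.02313767 -0.11181625]
[ 0.03388447  0.0555223  -0.14284348]
[ 0.05598757  0.08790693 -0.17387071]
```

Call:
step_arm(
  series=[
    {"ax": 0.1, "ay": 0.1, "az": 1.1, "x": 0.004, "y": 0.008, "z": -0.037, "claw": 60},
    {"ax": 0.1, "ay": 0.1, "az": 1.1, "x": 0.008, "y": 0.016, "z": -0.075, "claw": 60},
    {"ax": 0.1, "ay": 0.1, "az": 1.1, "x": 0.012, "y": 0.023, "z": -0.112, "claw": 60},
    {"ax": 0.1, "ay": 0.1, "az": 1.1, "x": 0.023, "y": 0.039, "z": -0.127, "claw": 60},
    {"ax": 0.1, "ay": 0.1, "az": 1.1, "x": 0.034, "y": 0.055, "z": -0.143, "claw": 60},
    {"ax": 0.1, "ay": 0.1, "az": 1.1, "x": 0.045, "y": 0.072, "z": -0.158, "claw": 60},
    {"ax": 0.1, "ay": 0.1, "az": 1.1, "x": 0.056, "y": 0.088, "z": -0.174, "claw": 60},
    {"ax": 0.1, "ay": 0.1, "az": 1.1, "x": 0.056, "y": 0.088, "z": -0.174, "claw": 60},
    {"ax": 0.1, "ay": 0.1, "az": 1.1, "x": 0.056, "y": 0.088, "z": -0.174, "claw": 60},
    {"ax": 0.1, "ay": 0.1, "az": 1.1, "x": 0.056, "y": 0.088, "z": -0.174, "claw": 60},
  ],
)

```text
time_s: 24.4
tool_pos: [0.4609, -0.2692, 0.1073]
tool_rot: [142.4, -38.3, 106.6]
force: [-0.3, -0.3, -0.5]
grip_width: 0.0522
```

```bash
python3 - <<'E'
from h import *
o=status.get_obs();print(o['time_s'],o['tool_pos'],o['force'],o['joint_velocities'].round(1))
print(rel(goal(-8.7,.5,45),o))
cv2.imwrite('pics/w23.png',vision.read_camera('wrist')[:,:,::-1])
cv2.imwrite('pics/side23.png',vision.read_camera('side')[:,:,::-1])
crop('pics/side23.png','pics/side23c.png',300,120,460,240,5)
crop('pics/w23.png','pics/w23c.png',200,190,440,390,3)
E
```

```text
24.4 [ 0.46089191 -0.26923944  0.10727729] [-0.30864714 -0.34080421 -0.51827481] [ 0.5  0.2  0.2 -0.1 -0.2 -0.2  0. ]
[ 0.08847517 -0.00587935  0.27232994]
```

View pics/w23c.png

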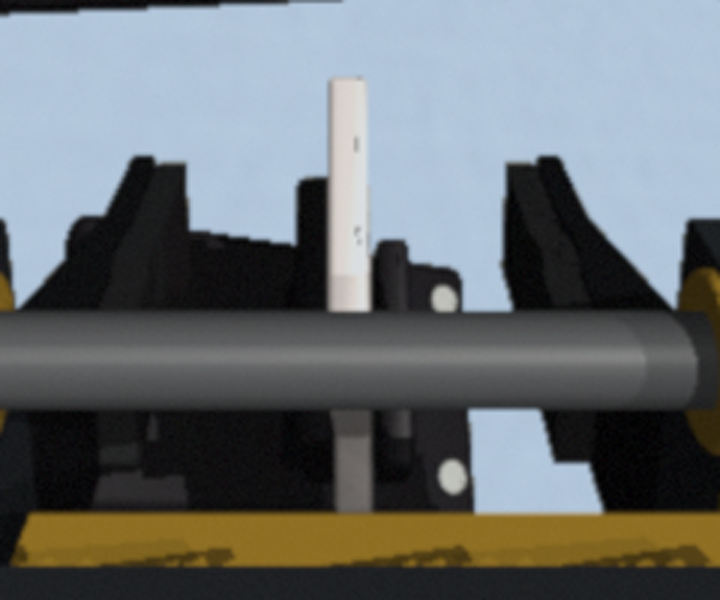

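View pics/side23c.png

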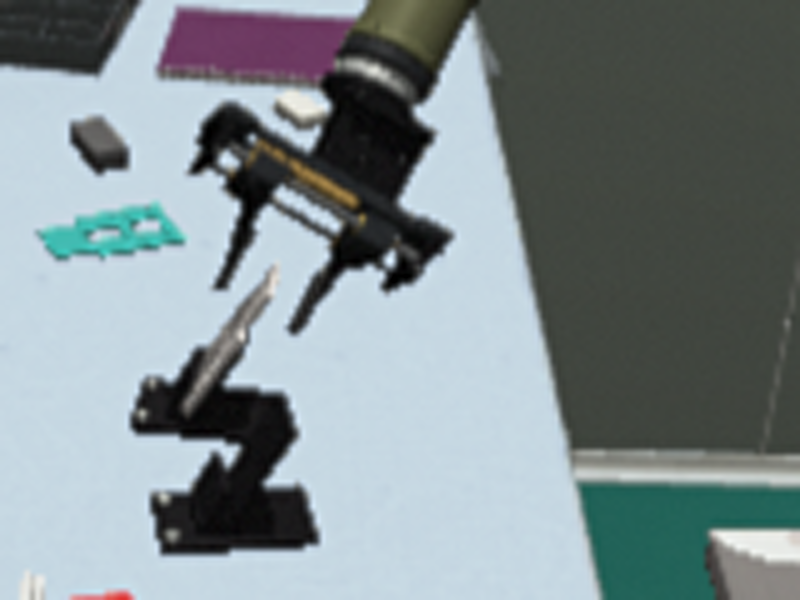

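Call:
step_arm(
  series=[
    {"ax": 0, "ay": 0, "az": 0, "x": 0.001, "y": 0.0025, "z": 0, "claw": 30},
    {"ax": 0, "ay": 0, "az": 0, "x": 0.001, "y": 0.0025, "z": 0, "claw": 0},
    {"ax": 0, "ay": 0, "az": 0, "x": 0.001, "y": 0.0025, "z": 0, "claw": 0},
    {"ax": 0, "ay": 0, "az": 0, "x": 0.001, "y": 0.0025, "z": 0, "claw": 0},
    {"ax": 0, "ay": 0, "az": 0, "x": 0.001, "y": 0.0025, "z": 0, "claw": 0},
    {"ax": 0, "ay": 0, "az": 0, "x": 0.001, "y": 0.0025, "z": 0, "claw": 0},
    {"ax": 0, "ay": 0, "az": 0, "x": 0.001, "y": 0.0025, "z": 0, "claw": 0},
    {"ax": 0, "ay": 0, "az": 0, "x": 0.001, "y": 0.0025, "z": 0, "claw": 0},
    {"ax": 0, "ay": 0, "az": 0, "x": 0.001, "y": 0.0025, "z": 0, "claw": 0},
  ],
)

```text
time_s: 25.4
tool_pos: [0.463, -0.2655, 0.1067]
tool_rot: [142.3, -38.4, 106.7]
force: [4.7, -0.5, 1.1]
grip_width: 0.0059
```

Call:
step_arm(
  series=[
    {"ax": 0, "ay": 0, "az": 0, "x": 0, "y": 0, "z": 0, "claw": 0},
    {"ax": 0, "ay": 0, "az": 0, "x": 0, "y": 0, "z": 0, "claw": 0},
  ],
)

```text
time_s: 25.6
tool_pos: [0.463, -0.2655, 0.1068]
tool_rot: [142.3, -38.4, 106.7]
force: [5.1, -1.1, 0.6]
grip_width: 0.0058
```

Call:
step_arm(
  series=[
    {"ax": 0, "ay": 0, "az": 0, "x": -0.0047, "y": 0.0007, "z": 0.0088, "claw": 0},
    {"ax": 0, "ay": 0, "az": 0, "x": -0.0095, "y": 0.0015, "z": 0.0176, "claw": 0},
    {"ax": 0, "ay": 0, "az": 0, "x": -0.0142, "y": 0.0022, "z": 0.0263, "claw": 0},
    {"ax": 0, "ay": 0, "az": 0, "x": -0.017, "y": 0.003, "z": 0.04, "claw": 0},
    {"ax": 0, "ay": 0, "az": 0, "x": -0.015, "y": 0.003, "z": 0.07, "claw": 0},
    {"ax": 0, "ay": 0, "az": 0, "x": -0.015, "y": 0.003, "z": 0.11, "claw": 0},
    {"ax": 0, "ay": 0, "az": 0, "x": -0.015, "y": 0.003, "z": 0.15, "claw": 0},
    {"ax": 0, "ay": 0, "az": 0, "x": -0.015, "y": 0.003, "z": 0.17, "claw": 0},
    {"ax": 0, "ay": 0, "az": 0, "x": -0.015, "y": 0.003, "z": 0.17, "claw": 0},
  ],
)

```text
time_s: 26.5
tool_pos: [0.4465, -0.2633, 0.2787]
tool_rot: [142.3, -38.1, 106.7]
force: [0.9, -0.2, -1.9]
grip_width: 0.0055
```

```bash
python3 - <<'E'
from h import *
o=status.get_obs();print(o['time_s'],o['tool_pos'],o['tool_rot'],o['force'],o['grip_width'])
cv2.imwrite('pics/side24.png',vision.read_camera('side')[:,:,::-1])
crop('pics/side24.png','pics/side24c.png',300,90,460,210,5)
print(rel(goal(1.2,0,45),o))
E
```

```text
26.5 [ 0.44647952 -0.26329028  0.27871926] [142.33693028 -38.14976016 106.68681359] [ 0.86576881 -0.16032576 -1.85907519] 0.005517702262028867
[ 2.1240719  28.67679714  9.84971636]
```

View pics/side24c.png

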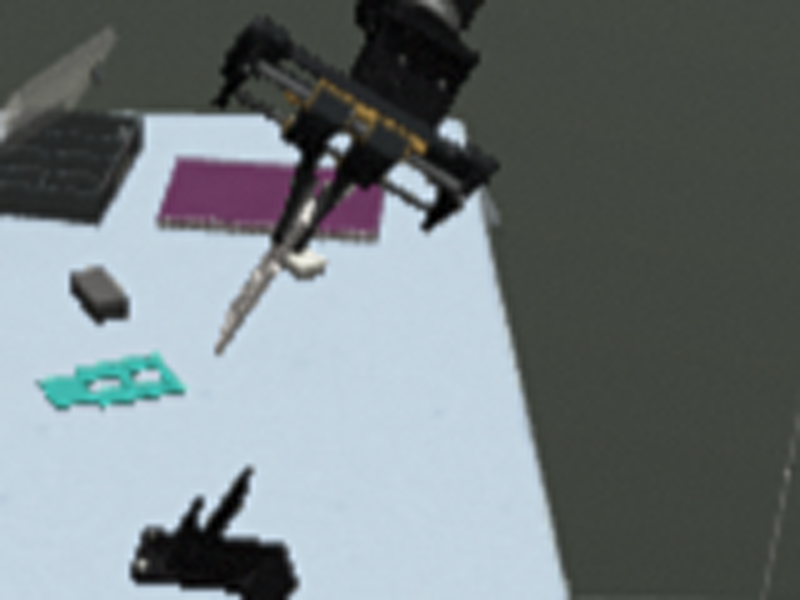

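Call:
step_arm(
  series=[
    {"ax": 0.4, "ay": 4.8, "az": 1.6, "x": -0.001, "y": 0.03, "z": 0, "claw": 0},
    {"ax": 0.7, "ay": 9.6, "az": 3.3, "x": -0.002, "y": 0.07, "z": 0, "claw": 0},
    {"ax": 1.1, "ay": 14.4, "az": 4.9, "x": -0.003, "y": 0.11, "z": 0, "claw": 0},
    {"ax": 1.4, "ay": 19.1, "az": 6.6, "x": -0.004, "y": 0.15, "z": 0, "claw": 0},
    {"ax": 1.8, "ay": 23.9, "az": 8.2, "x": -0.005, "y": 0.19, "z": 0, "claw": 0},
    {"ax": 2.1, "ay": 28.7, "az": 9.8, "x": -0.006, "y": 0.23, "z": 0, "claw": 0},
    {"ax": 2.1, "ay": 28.7, "az": 9.8, "x": -0.006, "y": 0.27, "z": 0, "claw": 0},
    {"ax": 2.1, "ay": 28.7, "az": 9.8, "x": -0.006, "y": 0.31, "z": 0, "claw": 0},
    {"ax": 2.1, "ay": 28.7, "az": 9.8, "x": -0.006, "y": 0.35, "z": 0, "claw": 0},
    {"ax": 2.1, "ay": 28.7, "az": 9.8, "x": -0.006, "y": 0.39, "z": 0, "claw": 0},
    {"ax": 2.1, "ay": 28.7, "az": 9.8, "x": -0.006, "y": 0.425, "z": 0, "claw": 0},
    {"ax": 2.1, "ay": 28.7, "az": 9.8, "x": -0.006, "y": 0.45, "z": 0, "claw": 0},
  ],
)

```text
time_s: 27.75
tool_pos: [0.4385, 0.1898, 0.2735]
tool_rot: [-179.4, -45.1, 90.8]
force: [0.2, 0.2, -1.2]
grip_width: 0.0058
```

Call:
step_arm(
  series=[
    {"ax": 0, "ay": 0, "az": 0, "x": 0, "y": 0, "z": 0, "claw": 0},
    {"ax": 0, "ay": 0, "az": 0, "x": 0, "y": 0, "z": -0.02, "claw": 0},
    {"ax": 0, "ay": 0, "az": 0, "x": 0, "y": 0, "z": -0.05, "claw": 0},
    {"ax": 0, "ay": 0, "az": 0, "x": 0, "y": 0, "z": -0.08, "claw": 0},
    {"ax": 0, "ay": 0, "az": 0, "x": 0, "y": 0, "z": -0.093, "claw": 0},
    {"ax": 0, "ay": 0, "az": 0, "x": 0.015, "y": 0, "z": -0.093, "claw": 0},
    {"ax": 0, "ay": 0, "az": 0, "x": 0.023, "y": 0, "z": -0.093, "claw": 0},
    {"ax": 0, "ay": 0, "az": 0, "x": 0.023, "y": 0, "z": -0.093, "claw": 0},
    {"ax": 0, "ay": 0, "az": 0, "x": 0.023, "y": 0, "z": -0.093, "claw": 0},
    {"ax": 0, "ay": 0, "az": 0, "x": 0.023, "y": 0, "z": -0.093, "claw": 0},
  ],
)

```text
time_s: 28.75
tool_pos: [0.4635, 0.1875, 0.1833]
tool_rot: [-179.8, -45.1, 90.9]
force: [-0.4, 1.0, -1.5]
grip_width: 0.0054
```

```bash
python3 - <<'E'
from h import *
o=status.get_obs();print(o['time_s'],o['tool_pos'],o['tool_rot'],o['force'],o['grip_width'],o['joint_velocities'].round(1))
cv2.imwrite('pics/w25.png',vision.read_camera('wrist')[:,:,::-1])
cv2.imwrite('pics/side25.png',vision.read_camera('side')[:,:,::-1])
crop('pics/side25.png','pics/side25c.png',280,200,400,290,6)
s=cam('side');tz=R.from_euler('xyz',o['tool_rot'],degrees=True).as_matrix()[:,2]
G=o['tool_pos']-.011*tz;print('slot',G-[0,.0012,.0386], rel(goal(1.2,0,45),o))
P=[G+[0,.023,.0124],G+[0,.034,-.0236],G+[0,.034,-.1016],[.494,.1785,.15],[.482,.178,.162]]
print(((proj(s,P)-[280,200])*6).round(0))
E
```

```text
28.75 [0.46352405 0.18753011 0.18330145] [-179.75857399  -45.14395491   90.87875141] [-0.36506934  1.00175034 -1.5179235 ] 0.005410632893335184 [-0.  -0.2  0.1  0.2 -0.  -0.2 -0. ]
slot [0.46368998 0.17853412 0.15245999] [-0.14083822 -0.17308262  0.15031985]
[[444. 258.]
 [441. 339.]
 [434. 473.]
 [370. 315.]
 [398. 295.]]
```

View pics/side25c.png

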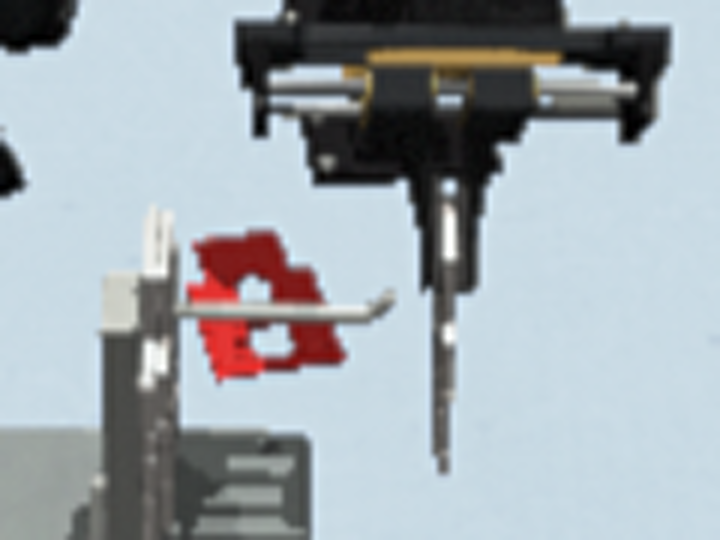

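Call:
step_arm(
  series=[
    {"ax": 0, "ay": 0, "az": 0, "x": 0.008, "y": 0, "z": 0.0015, "claw": 0},
    {"ax": 0, "ay": 0, "az": 0, "x": 0.014, "y": 0, "z": 0.0015, "claw": 0},
    {"ax": 0, "ay": 0, "az": 0, "x": 0.02, "y": 0, "z": 0.0015, "claw": 0},
    {"ax": 0, "ay": 0, "az": 0, "x": 0.026, "y": 0, "z": 0.0015, "claw": 0},
  ],
)

```text
time_s: 29.25
tool_pos: [0.4905, 0.1876, 0.1846]
tool_rot: [-179.8, -45.2, 90.9]
force: [0.4, -0.1, -1.2]
grip_width: 0.006
```

Call:
step_arm(
  series=[
    {"ax": 0, "ay": 0, "az": 0, "x": 0.006, "y": 0, "z": 0, "claw": 0},
    {"ax": 0, "ay": 0, "az": 0, "x": 0.012, "y": 0, "z": 0, "claw": 0},
    {"ax": 0, "ay": 0, "az": 0, "x": 0.018, "y": 0, "z": 0, "claw": 0},
    {"ax": 0, "ay": 0, "az": 0, "x": 0.02, "y": 0, "z": 0, "claw": 0},
  ],
)

```text
time_s: 29.65
tool_pos: [0.5106, 0.1876, 0.1846]
tool_rot: [-179.8, -45.2, 90.9]
force: [0.5, 1.0, -1.8]
grip_width: 0.0062
```

```bash
python3 - <<'E'
from h import *
o=status.get_obs();print(o['time_s'],o['tool_pos'],o['tool_rot'],o['force'],o['wrist_torque'])
cv2.imwrite('pics/side26.png',vision.read_camera('side')[:,:,::-1])
crop('pics/side26.png','pics/side26c.png',280,200,400,290,6)
E
```

```text
29.65 [0.51056301 0.18762531 0.18459466] [-179.76105376  -45.16146822   90.8554328 ] [ 0.53918083  0.99056007 -1.8219274 ] [-1.13022002 -0.05879568 -0.03165583]
```

View pics/side26c.png

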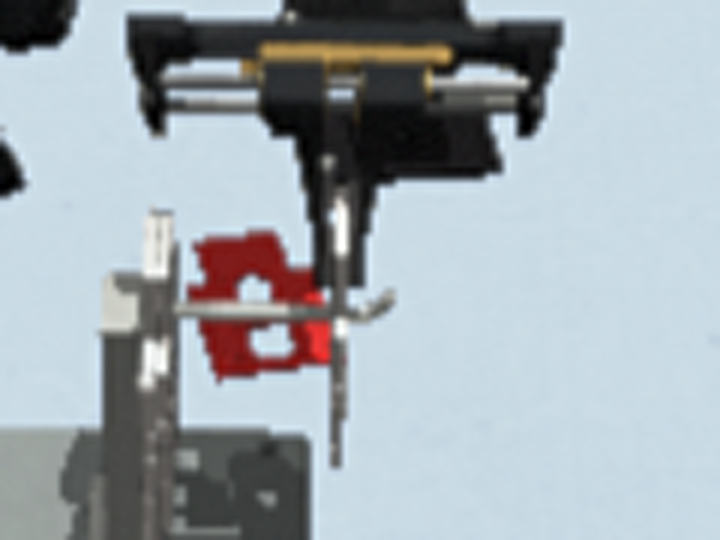

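Call:
step_arm(
  series=[
    {"ax": 0, "ay": 0, "az": 0, "x": 0.01, "y": 0.0003, "z": 0, "claw": 0},
    {"ax": 0, "ay": 0, "az": 0, "x": 0.02, "y": 0.0005, "z": -0.003, "claw": 0},
    {"ax": 0, "ay": 0, "az": 0, "x": 0.028, "y": 0.0005, "z": -0.006, "claw": 0},
    {"ax": 0, "ay": 0, "az": 0, "x": 0.028, "y": 0.0005, "z": -0.009, "claw": 0},
    {"ax": 0, "ay": 0, "az": 0, "x": 0.028, "y": 0.0005, "z": -0.012, "claw": 0},
    {"ax": 0, "ay": 0, "az": 0, "x": 0.028, "y": 0.0005, "z": -0.014, "claw": 0},
    {"ax": 0, "ay": 0, "az": 0, "x": 0.028, "y": 0.0005, "z": -0.015, "claw": 0},
    {"ax": 0, "ay": 0, "az": 0, "x": 0.028, "y": 0.0005, "z": -0.015, "claw": 0},
  ],
)

```text
time_s: 30.5
tool_pos: [0.5378, 0.1878, 0.17]
tool_rot: [-179.8, -45.2, 90.9]
force: [-1.5, -2.5, 2.6]
grip_width: 0.0053
```

Call:
step_arm(
  series=[
    {"ax": 0, "ay": 0, "az": 0, "x": 0, "y": 0, "z": -0.001, "claw": 0},
    {"ax": 0, "ay": 0, "az": 0, "x": 0, "y": 0, "z": -0.001, "claw": 0},
  ],
)

```text
time_s: 30.7
tool_pos: [0.5379, 0.1879, 0.1699]
tool_rot: [-179.8, -45.2, 90.9]
force: [-3.4, -4.4, 6.6]
grip_width: 0.0057
```

Call:
step_arm(
  series=[
    {"ax": 0, "ay": 0, "az": 0, "x": 0, "y": 0, "z": 0, "claw": 22},
    {"ax": 0, "ay": 0, "az": 0, "x": 0, "y": 0, "z": 0, "claw": 22},
    {"ax": 0, "ay": 0, "az": 0, "x": 0, "y": 0, "z": 0, "claw": 22},
    {"ax": 0, "ay": 0, "az": 0, "x": 0, "y": 0, "z": 0, "claw": 22},
  ],
)

```text
time_s: 31.1
tool_pos: [0.5377, 0.1884, 0.1684]
tool_rot: [-179.7, -45.2, 90.9]
force: [-0.2, 0.8, -0.1]
grip_width: 0.0187
```

```bash
python3 - <<'E'
from h import *
o=status.get_obs();print(o['time_s'],o['tool_pos'],o['tool_rot'],o['force'],o['wrist_torque'])
cv2.imwrite('pics/side27.png',vision.read_camera('side')[:,:,::-1])
crop('pics/side27.png','pics/side27c.png',280,200,400,290,6)
E
```

```text
31.1 [0.53769512 0.18841287 0.16841643] [-179.72493911  -45.16039547   90.85585982] [-0.22340036  0.75514604 -0.0682171 ] [-0.89362494  0.03112494  0.06178458]
```

View pics/side27c.png

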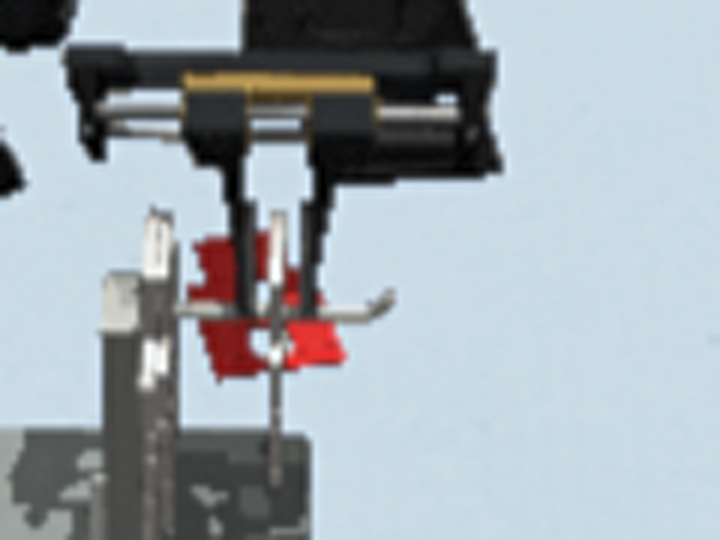

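Call:
step_arm(
  series=[
    {"ax": 0, "ay": 0, "az": 0, "x": 0, "y": -0.015, "z": 0.015, "claw": 22},
    {"ax": 0, "ay": 0, "az": 0, "x": 0, "y": -0.035, "z": 0.035, "claw": 22},
    {"ax": 0, "ay": 0, "az": 0, "x": -0.01, "y": -0.06, "z": 0.065, "claw": 22},
    {"ax": 0, "ay": 0, "az": 0, "x": -0.02, "y": -0.07, "z": 0.1, "claw": 22},
    {"ax": -8, "ay": 0, "az": 0, "x": -0.03, "y": -0.07, "z": 0.12, "claw": 22},
    {"ax": -16, "ay": 0, "az": 0, "x": -0.04, "y": -0.06, "z": 0.13, "claw": 30},
    {"ax": -24, "ay": 0, "az": 0, "x": -0.05, "y": -0.05, "z": 0.13, "claw": 40},
    {"ax": -32, "ay": 0, "az": 0, "x": -0.05, "y": -0.04, "z": 0.13, "claw": 40},
    {"ax": -40, "ay": 0, "az": 0, "x": -0.05, "y": -0.03, "z": 0.13, "claw": 40},
    {"ax": -45, "ay": 0, "az": 0, "x": -0.05, "y": -0.02, "z": 0.13, "claw": 40},
  ],
)

```text
time_s: 32.15
tool_pos: [0.4875, 0.1709, 0.3002]
tool_rot: [-179.3, 0.0, 90.8]
force: [-0.6, -0.8, -0.1]
grip_width: 0.0343
```

Call:
step_arm(
  series=[
    {"ax": 0, "ay": 0, "az": 8.2, "x": 0, "y": 0, "z": 0, "claw": 40},
    {"ax": 0, "ay": 0, "az": 16.4, "x": 0, "y": 0, "z": 0, "claw": 40},
    {"ax": 0, "ay": 0, "az": 24.6, "x": 0, "y": 0.002, "z": 0, "claw": 40},
    {"ax": 0, "ay": 0, "az": 32.8, "x": 0, "y": 0.004, "z": 0, "claw": 40},
    {"ax": 0, "ay": 0, "az": 41, "x": 0, "y": 0.006, "z": 0, "claw": 40},
    {"ax": 0, "ay": 0, "az": 49.2, "x": 0, "y": 0.008, "z": 0, "claw": 40},
    {"ax": 0, "ay": 0, "az": 57.4, "x": 0, "y": 0.01, "z": 0, "claw": 40},
    {"ax": 0, "ay": 0, "az": 65.6, "x": 0, "y": 0.01, "z": 0, "claw": 40},
    {"ax": 0, "ay": 0, "az": 73.8, "x": 0, "y": 0.01, "z": 0, "claw": 40},
    {"ax": 0, "ay": 0, "az": 82, "x": 0, "y": 0.01, "z": 0, "claw": 40},
    {"ax": 0, "ay": 0, "az": 90, "x": 0, "y": 0.01, "z": 0, "claw": 40},
    {"ax": 0, "ay": 0, "az": 90, "x": 0, "y": 0.01, "z": 0, "claw": 40},
  ],
)

```text
time_s: 33.35
tool_pos: [0.4876, 0.1783, 0.2985]
tool_rot: [-179.2, -0.2, -179.4]
force: [1.5, 0.1, -0.2]
grip_width: 0.0351
```

Call:
step_arm(
  series=[
    {"ax": 0, "ay": 0, "az": 0, "x": 0, "y": 0, "z": 0, "claw": 40},
    {"ax": 0, "ay": 0, "az": 0, "x": 0, "y": 0, "z": 0, "claw": 40},
    {"ax": 0, "ay": 0, "az": 0, "x": 0, "y": 0, "z": 0, "claw": 40},
  ],
)

```text
time_s: 33.65
tool_pos: [0.4878, 0.1782, 0.2986]
tool_rot: [-179.1, -0.2, -179.5]
force: [0.8, 0.3, 0.3]
grip_width: 0.0347
```

```bash
python3 - <<'E'
from h import *
o=status.get_obs();print(o['time_s'],o['tool_pos'],o['tool_rot'],o['force'],o['grip_width'],o['joint_velocities'].round(1))
cv2.imwrite('pics/w28.png',vision.read_camera('wrist')[:,:,::-1])
cv2.imwrite('pics/side28.png',vision.read_camera('side')[:,:,::-1])
crop('pics/side28.png','pics/side28c.png',280,200,400,300,6)
crop('pics/w28.png','pics/w28c.png',230,150,400,300,4)
print(rel(R.from_euler('xyz',[180,0,181],degrees=True),o))
E
```

```text
33.65 [0.48782378 0.17816778 0.29860973] [-1.79145906e+02 -1.64308740e-01 -1.79474952e+02] [0.81255957 0.30274486 0.30571909] 0.03472536002016496 [-0.   0.   0.1 -0.1  0.   0.1  0.5]
[ 0.85620718 -0.15292516  0.4737179 ]
```

View pics/side28c.png

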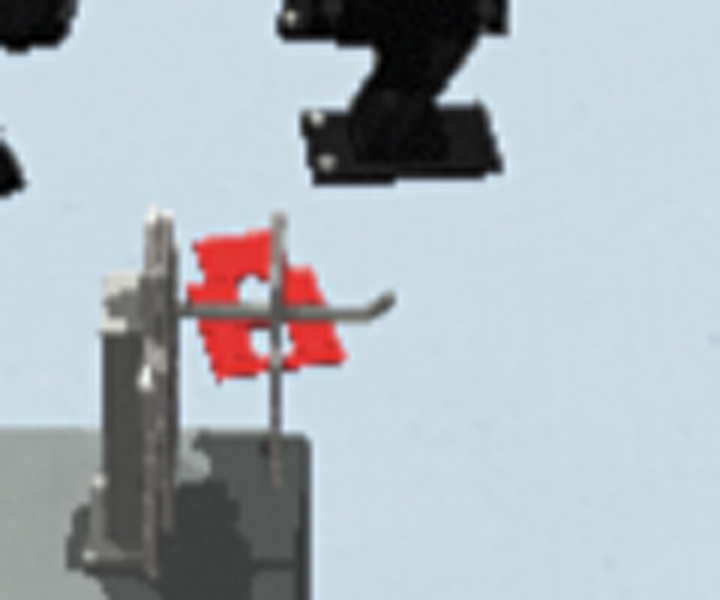

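View pics/w28c.png

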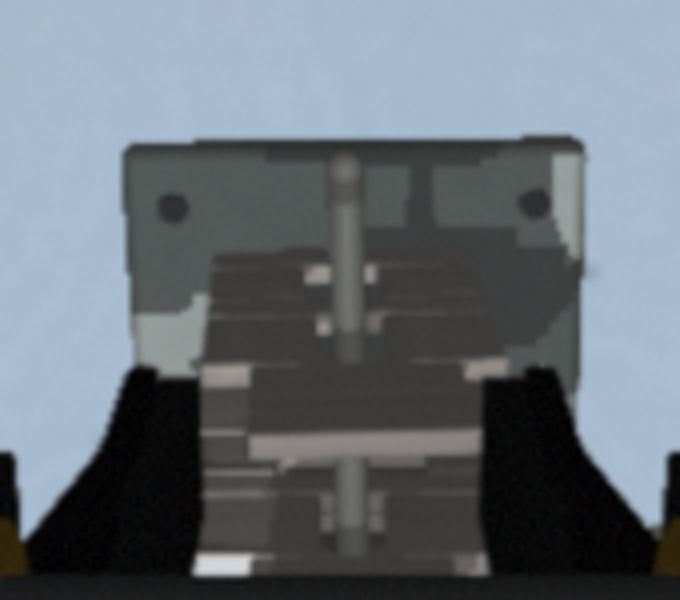

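Call:
step_arm(
  series=[
    {"ax": 0.8, "ay": -0.2, "az": 0.5, "x": 0, "y": 0.001, "z": -0.03, "claw": 40},
    {"ax": 0.8, "ay": -0.2, "az": 0.5, "x": 0, "y": 0.001, "z": -0.06, "claw": 40},
    {"ax": 0.8, "ay": -0.2, "az": 0.5, "x": 0, "y": 0.001, "z": -0.095, "claw": 40},
    {"ax": 0.8, "ay": -0.2, "az": 0.5, "x": 0, "y": 0.001, "z": -0.13, "claw": 40},
    {"ax": 0.8, "ay": -0.2, "az": 0.5, "x": 0, "y": 0.001, "z": -0.15, "claw": 40},
    {"ax": 0.8, "ay": -0.2, "az": 0.5, "x": 0, "y": 0.001, "z": -0.158, "claw": 40},
    {"ax": 0.8, "ay": -0.2, "az": 0.5, "x": 0, "y": 0.001, "z": -0.158, "claw": 40},
    {"ax": 0.8, "ay": -0.2, "az": 0.5, "x": 0, "y": 0.001, "z": -0.158, "claw": 40},
  ],
)

```text
time_s: 34.55
tool_pos: [0.4887, 0.1795, 0.1418]
tool_rot: [-180.0, 0.2, -178.9]
force: [-0.3, -0.5, 0.2]
grip_width: 0.0348
```

```bash
python3 - <<'E'
from h import *
o=status.get_obs();print(o['time_s'],o['tool_pos'],o['tool_rot'],o['force'],o['grip_width'])
print(rel(R.from_euler('xyz',[180,0,181],degrees=True),o))
E
```

```text
34.55 [0.48866895 0.17951801 0.14182273] [-1.79975128e+02  1.52407067e-01 -1.78906942e+02] [-0.25719517 -0.48659663  0.21568817] 0.0347823358164321
[ 0.02208458  0.15283594 -0.09302461]
```

Call:
step_arm(
  series=[
    {"ax": 0, "ay": 0.1, "az": 0, "x": 0.012, "y": 0, "z": -0.001, "claw": 40},
    {"ax": 0, "ay": 0.1, "az": 0, "x": 0.022, "y": 0, "z": -0.001, "claw": 40},
    {"ax": 0, "ay": 0.1, "az": 0, "x": 0.029, "y": 0, "z": -0.001, "claw": 40},
    {"ax": 0, "ay": 0.1, "az": 0, "x": 0.034, "y": 0, "z": -0.001, "claw": 40},
    {"ax": 0, "ay": 0.1, "az": 0, "x": 0.038, "y": 0, "z": -0.001, "claw": 40},
    {"ax": 0, "ay": 0.1, "az": 0, "x": 0.042, "y": 0, "z": -0.001, "claw": 40},
    {"ax": 0, "ay": 0.1, "az": 0, "x": 0.046, "y": 0, "z": -0.001, "claw": 40},
    {"ax": 0, "ay": 0.1, "az": 0, "x": 0.05, "y": 0, "z": -0.001, "claw": 40},
    {"ax": 0, "ay": 0.1, "az": 0, "x": 0.054, "y": 0, "z": -0.001, "claw": 40},
    {"ax": 0, "ay": 0.1, "az": 0, "x": 0.058, "y": 0, "z": -0.001, "claw": 40},
    {"ax": 0, "ay": 0.1, "az": 0, "x": 0.062, "y": 0, "z": -0.001, "claw": 40},
    {"ax": 0, "ay": 0.1, "az": 0, "x": 0.066, "y": 0, "z": -0.001, "claw": 40},
  ],
)

```text
time_s: 35.75
tool_pos: [0.5541, 0.1791, 0.1396]
tool_rot: [-179.9, -0.1, -178.9]
force: [-0.4, 0.3, -0.3]
grip_width: 0.0348
```

Call:
step_arm(
  series=[
    {"ax": 0, "ay": 0, "az": 0, "x": 0.003, "y": 0, "z": 0, "claw": 40},
    {"ax": 0, "ay": 0, "az": 0, "x": 0.005, "y": 0, "z": 0, "claw": 40},
    {"ax": 0, "ay": 0, "az": 0, "x": 0.007, "y": 0, "z": 0, "claw": 40},
    {"ax": 0, "ay": 0, "az": 0, "x": 0.009, "y": 0, "z": 0, "claw": 40},
    {"ax": 0, "ay": 0, "az": 0, "x": 0.01, "y": 0, "z": 0, "claw": 40},
  ],
)

```text
time_s: 36.25
tool_pos: [0.564, 0.1791, 0.1396]
tool_rot: [-179.9, -0.0, -178.9]
force: [0.3, 0.4, -0.2]
grip_width: 0.0352
```

Call:
step_arm(
  series=[
    {"ax": 0, "ay": 0, "az": 0, "x": 0.0005, "y": 0, "z": 0, "claw": 40},
    {"ax": 0, "ay": 0, "az": 0, "x": 0.001, "y": 0, "z": 0, "claw": 40},
  ],
)

```text
time_s: 36.45
tool_pos: [0.5648, 0.1792, 0.1396]
tool_rot: [-179.9, -0.1, -178.9]
force: [-0.7, 0.4, -0.8]
grip_width: 0.0346
```

Call:
step_arm(
  series=[
    {"ax": 0, "ay": 0, "az": 0, "x": 0.001, "y": 0, "z": 0, "claw": 40},
    {"ax": 0, "ay": 0, "az": 0, "x": 0.0015, "y": 0, "z": 0, "claw": 40},
  ],
)

```text
time_s: 36.65
tool_pos: [0.5664, 0.1791, 0.1396]
tool_rot: [-179.9, -0.0, -178.9]
force: [0.1, 0.3, -0.3]
grip_width: 0.0345
```

Call:
step_arm(
  series=[
    {"ax": 0, "ay": 0, "az": 0, "x": 0.0005, "y": 0, "z": 0, "claw": 40},
    {"ax": 0, "ay": 0, "az": 0, "x": 0.001, "y": 0, "z": 0, "claw": 40},
  ],
)

```text
time_s: 36.85
tool_pos: [0.5674, 0.1791, 0.1396]
tool_rot: [-179.9, -0.0, -178.9]
force: [-1.1, -0.4, -0.6]
grip_width: 0.0347
```

Call:
step_arm(
  series=[
    {"ax": 0, "ay": 0, "az": 0, "x": 0.0005, "y": 0, "z": 0, "claw": 40},
    {"ax": 0, "ay": 0, "az": 0, "x": 0.0005, "y": 0, "z": 0, "claw": 40},
  ],
)

```text
time_s: 37.05
tool_pos: [0.5674, 0.1791, 0.1396]
tool_rot: [-179.9, -0.1, -178.9]
force: [-2.0, 0.0, 1.2]
grip_width: 0.035
```

Call:
step_arm(
  series=[
    {"ax": 0, "ay": 0, "az": 0, "x": 0.0005, "y": 0, "z": 0, "claw": 40},
    {"ax": 0, "ay": 0, "az": 0, "x": 0.001, "y": 0, "z": 0, "claw": 40},
  ],
)

```text
time_s: 37.25
tool_pos: [0.5674, 0.1791, 0.1396]
tool_rot: [-179.9, -0.2, -178.9]
force: [-7.4, -0.4, 5.3]
grip_width: 0.0349
```

Call:
step_arm(
  series=[
    {"ax": 0, "ay": 0, "az": 0, "x": -0.003, "y": 0, "z": 0, "claw": 40},
    {"ax": 0, "ay": 0, "az": 0, "x": -0.01, "y": 0, "z": 0, "claw": 40},
    {"ax": 0, "ay": 0, "az": 0, "x": -0.03, "y": 0, "z": 0, "claw": 40},
    {"ax": 0, "ay": 0, "az": 0, "x": -0.06, "y": 0, "z": 0, "claw": 40},
    {"ax": 0, "ay": 0, "az": 0, "x": -0.08, "y": 0, "z": 0.02, "claw": 40},
    {"ax": 0, "ay": 0, "az": 0, "x": -0.09, "y": 0, "z": 0.06, "claw": 40},
    {"ax": 0, "ay": 0, "az": 0, "x": -0.09, "y": 0, "z": 0.1, "claw": 40},
    {"ax": 0, "ay": 0, "az": 0, "x": -0.09, "y": 0, "z": 0.14, "claw": 40},
    {"ax": 0, "ay": 0, "az": 0, "x": -0.09, "y": 0, "z": 0.16, "claw": 40},
    {"ax": 0, "ay": 0, "az": 0, "x": -0.09, "y": 0, "z": 0.16, "claw": 40},
    {"ax": 0, "ay": 0, "az": 0, "x": -0.09, "y": 0, "z": 0.16, "claw": 40},
    {"ax": 0, "ay": 0, "az": 0, "x": -0.09, "y": 0, "z": 0.16, "claw": 40},
  ],
)

```text
time_s: 38.45
tool_pos: [0.4782, 0.1788, 0.298]
tool_rot: [-179.9, -0.2, -178.9]
force: [-0.0, -0.0, 0.1]
grip_width: 0.0346
```

```bash
python3 - <<'E'
from h import *
o=status.get_obs();print(o['time_s'],o['tool_pos'],o['tool_rot'],o['force'])
cv2.imwrite('pics/w30.png',vision.read_camera('wrist')[:,:,::-1])
cv2.imwrite('pics/side30.png',vision.read_camera('side')[:,:,::-1])
crop('pics/side30.png','pics/side30c.png',280,210,400,310,6)
crop('pics/w30.png','pics/w30c.png',230,150,400,300,4)
E
```

```text
38.45 [0.47818968 0.17877826 0.29802486] [-1.79898771e+02 -1.67834298e-01 -1.78899115e+02] [-0.04625996 -0.02547788  0.07688068]
```

View pics/side30c.png

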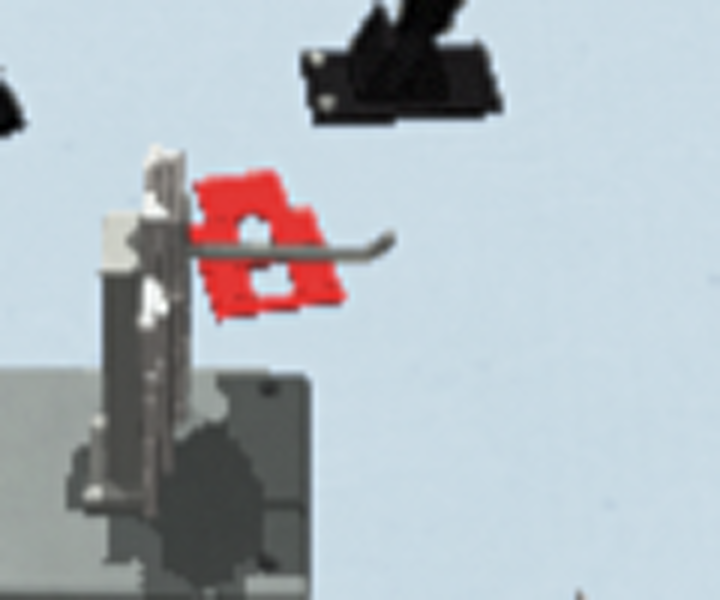

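View pics/w30c.png

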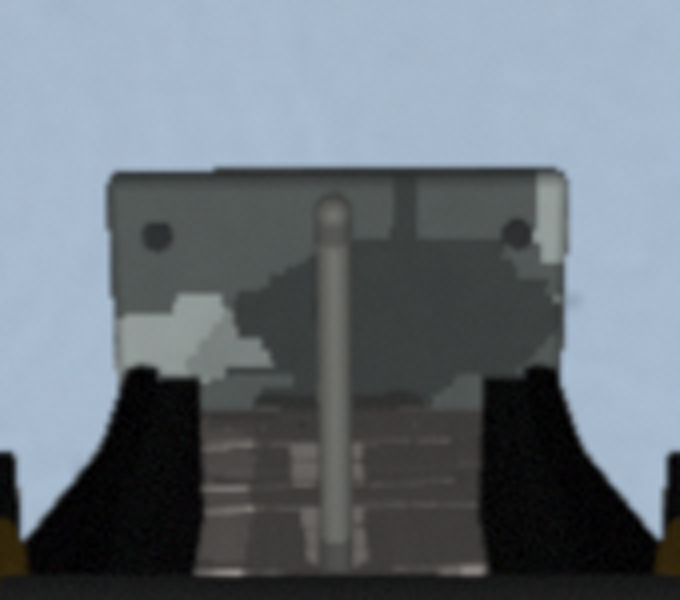

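```bash
python3 -c "
from cell import workorder
print(workorder.sign_off())"
```

```text
the job is handed in; nothing more can be done
None
```

All three plates are hung and stacked against the post, large, then medium, then small, and the job is handed in at about 38.6 s of the 72 s allowed. The sign-off gave no verdict.

**What I did:** I gripped each loose plate by its tab and threaded its slot over the bar's upturned tip. I then let go and pushed it back with the open fingers straddling the bar. The medium plate was released and both plates pushed home before I touched the small one.

**Last checks:**
- **Flush stack:** The two pushes stopped at tool x = 0.5734 m for the medium plate and 0.5674 m for the small one. That matches plates lying flat against the post face at about 0.595 m, and the 6 mm difference is one plate thickness. The pushing force was about 7 N each time, under the stand's 12 N limit.
- **Pictures:** The last side view shows three upright plates closed up on the post, with the bar tip where it was at the start. The gripper is clear of everything and the tool force reads about 0 N.
- **Bystanders:** I never went near the club heads or the screwdriver, but I did not measure their positions again at the end.

**What went wrong or disagreed:**
- My first attempt to grip straight along the medium plate was out of the arm's reach, so I gripped both plates with the tool turned 45° sideways.
- The first bar measurement was taken while the arm was still moving. A later one with the arm settled agreed to within about 1 mm.
- I set the small plate down slightly too low, giving about 7 N upward on the tool until I let go. The side view afterwards showed the plate hanging free.

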